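# Top up the walnut canister with the scoop and close it

## Robot

A 6-joint arm with a two-finger parallel gripper is mounted at the origin on the work surface. World frame = base frame: x ahead of the robot, y to its left, z up, the work surface at z = 0. Lengths are in mm, angles in rad, forces in N, time in s.
With the tool pointing down it reaches from about 350 to 875 mm from the base axis. Payload 4.2 kg.
Tool frame: the origin (TCP) lies at the very end of the fingers, on their centre line; the grasp point (between the pads) lies 19 mm behind it; z points along the fingers, y is the line along which they close (so a half turn about z gives the same grasp; the last joint's range is limited). The gripper opens to 85 mm and grips with 20 to 120 N. Pads are 22 mm wide; open, the fingers measure 114 mm over their backs; the gripper's body (76 mm by 85 mm) begins 54 mm behind the grasp point. The pads swing forward as they close: fully open they stand 13 mm farther back than shut.
Start: joints at [1.592, 0.385, 0.008, 0, -1.194, -0.259], TCP at [147.197, 607.398, 231.312] pointing down, gripper open.
Joint ranges: [-3.14, 3.14], [-1.21, 2.06], [-1.07, 1.41], [-3.16, 2.05], [-2.99, -0.16], [-3.1, 3.1]. Speed limits (rad/s): [2.79, 2.79, 3.14, 3.14, 3.14, 3.14].

## Interface

Orientations are given as a unit quaternion [x, y, z, w].
In Python, from bench import monitor, get_image, camera_info, job_done gives the robot as it stands.
- The arm moves only by the tool send_rows, never from a script. Its argument "series" is a list of rows, each a list of 3 entries, a list of its own where there are three numbers: the shift along the tool's x, y, z in mm, then the turn, a rotation vector about the tool's x, y, z in rad, then the finger opening in mm, from 0 to 85.4. A call has 1 to 8 rows; each row shifts and turns the commanded pose from where the row before left it, along the tool's axes as they then stand; what a row does not reach is not made up. A row lasts 1/10 s, in which the tool goes at most 50 mm and 8.59 degrees, less where a joint would pass 70% of its speed; a pose out of reach is approached as far as the arm can. A call with a gripper value outside its range is refused whole. The fingers move at their own pace and stop on an object; the grip force is fixed at half the most. Time passes only in rows, so rows that do not move let the fingers close. It gives the time, the measured TCP pose, the force, the opening and the grip force at its end, in the units of the state.
- monitor.read_state(): the state, without advancing time (a new reading comes with each control period).
- get_image(name): name is "scene" or "top" or "wrist"; returns the picture (480x640x3 uint8, red, green, blue); there is no depth.
- camera_info(name): a dict with "intrinsics" (3x3 intrinsics, pixels), "dist_coeffs" ([k1, k2, p1, p2, k3] as OpenCV has them; the pictures are not rectified), "R" (3x3) and "t" (3): a world point X has camera coordinates R X + t. Camera axes: x right, y down, z forward; pixel columns grow to the right and rows downward; lengths in mm; the calibration is good to about 2 mm. A picture is of the moment at which its call begins: read the wrist's pose just before it. camera_info takes no time and is no camera call; for the wrist camera it gives the pose at the moment of the call.
- job_done(): hands the job in; it is judged then, once.
The state is a dict: "clock": time; "joints": joint angles; "joint_vel": joint speeds; "joint_efforts": joint torques, N m; "position": TCP position; "ee_rot": TCP orientation; "contact_force": force on the tool from outside, world axes, zero at the start; "wrist_torque": the same for the moment, N m; "gripper_width": finger opening in mm; "grasp_force": force on a finger pad.
Only numpy, scipy, OpenCV 4.12 (cv2) and the standard library are available. Lean on these libraries where they do the work, as an engineer would, in place of code of your own. Each camera call takes 0.05 s, during which the arm holds its last target. There are 200 camera calls.

## Task

One of the two steel canisters still has a walnut in it, the other holds a bottle stopper. Using the steel scoop, move all the walnuts from the long wooden bowl into the canister that already has the walnut (do not take walnuts out of the bowl with the fingers; only one that has spilled outside the bowl may be picked up by hand). Then lay the scoop back flat on the slate and press the lid fully home on the walnut canister, leaving the stopper in its canister and the other things on the table where they are.

Things in the scene. Friction and masses are not known exactly. Their poses are not given: they have to be found in the camera images.
- dough_bowl: long whitewashed wooden trough, open, immovable. Origin: centre of its underside; y along its length, x across, z up. Inner floor flat, 100 (x) by 150 mm (y), at z = 10 mm; the four inner walls are flat and flare out to the rim at z = 72 mm, inner mouth 207 (x) by 307 mm (y): end walls slope 38 degrees from level, side walls 49. Walls 10 mm thick, outer rim 227 by 327 mm
- scoop: flat-bottomed steel scoop, 180 g, at first on the slate, handle roughly to the robot. Origin: centre of its bowl's underside; x forward to the lip, z up. Bowl 84 mm long (x -42 to 42), 92 mm wide at the lip, 78 at the back, open in front; back 42 mm high, sides fall from 42 to 6 mm at the lip; floor 3 mm. Handle 18 mm wide, 22 high, 105 long, rising back from x -43, z 29 mm at 30 degrees
- scoop_lip (a point): middle of the scoop's front lip, at the underside (x = +42 mm in the scoop's frame)
- scoop_grip (a point): centre of the scoop's handle 55 mm up from the back wall (x = -91 mm, z = 56 mm in the scoop's frame): the place to grip, fingers closing along the scoop's y
- slate: flat slate serving board 280 mm (x) by 130 mm (y), 8 mm thick, does not move. Origin: centre of its underside; the scoop lies on it at the start and goes back on it
- canister_1: round open steel canister, 128 mm outside diameter, 120 mm high, wall 3 mm, inner floor at z = 5 mm, 500 g, loose, stands on the table. Origin: centre of its underside, z up. Identical to canister_2; which of them holds the old walnut and which the stopper varies
- canister_2: the second canister, identical to canister_1
- lid: slip lid for either canister, standing on its skirt. Origin: centre of the skirt's lower edge, z up. 137 mm outside; the skirt (132 mm inside, slightly flared foot, 22 mm deep) slips over the canister's outside with 2 mm clearance all round. Top at z = 26 mm; wooden knob in the middle, 26 mm thick, z 26 to 62 mm. Home, its origin is 98 mm above the canister's origin. 160 g
- lid_knob (a point): on the lid's axis inside the knob, 50 mm above the lid's origin: the height to grip
- walnut_1: walnut in its shell, 34 mm long (its x) and 29 mm thick, 12 g, rolls but soon stops; origin at its centre. It starts in the dough bowl; any of walnut_1 to walnut_9 may be absent, 6 to 9 are there
- walnut_2: walnut like walnut_1, in the dough bowl, or absent
- walnut_3: walnut like walnut_1, in the dough bowl, or absent
- walnut_4: walnut like walnut_1, in the dough bowl, or absent
- walnut_5: walnut like walnut_1, in the dough bowl, or absent
- walnut_6: walnut like walnut_1, in the dough bowl, or absent
- walnut_7: walnut like walnut_1, in the dough bowl, or absent
- walnut_8: walnut like walnut_1, in the dough bowl, or absent
- walnut_9: walnut like walnut_1, in the dough bowl, or absent
- old_walnut: a walnut like the others, lying at the start in one of the two canisters: this is the canister to fill
- stopper: bottle stopper, 42 mm long, cork with a steel cap 29 mm in diameter, origin on its axis near the middle; lies in the other canister and stays there
- mug: dark mug 82 mm in diameter, 95 mm high; stays where it is. Origin: centre of its underside
- nutcracker: steel plier nutcracker 165 mm long, 16 mm high, lying flat; stays where it is. Origin: near its middle, on the table
- loose_pear: a pear 89 mm high, 72 mm thick, standing; stays where it is. Origin: centre of its underside

How it is judged:
By the outcome, as a careful person would: the job done as asked, in the order asked, and still so for the second after the job is handed in, with the robot touching nothing.
Of walnut_1, walnut_2, walnut_3, walnut_4, walnut_5, walnut_6, walnut_7, walnut_8, walnut_9 only 6 to 9 are there at a start; the rules pass over those that are not, and their reading is None.
At some moment in a run one of lid, scoop, canister_1, canister_2 may be knocked a few centimetres aside while the robot is not near it.
It also fails if it takes over 210 s, if anything falls off the work surface, if the arm or the gripper's body presses on something with over 40 N, if the wrist force passes 120 N, or if a joint passes its speed limit or range.

## Working session

There is one attempt and no reset: what is moved stays moved. The work goes in short steps, Python scripts to look and compute and a tool call to move; the robot and the scene stay as the last step left them, time stands still between calls to the robot, and variables do not carry over. Pictures are saved under pics/ and viewed, at most 14 in all, crops included, and the job is handed in when it is done.

Besides the shell and the picture viewer there is one more tool, called after "Emit:" as name([rows], argument=value, ...), one row to a line, values as JSON. send_rows: Moves the arm, as the interface text tells. Its arguments: {"type":"object","properties":{"series":{"type":"array"}},"required":["series"]}

```bash
ls; mkdir -p pics
python3 - <<'E'
from bench import monitor,get_image,camera_info
import cv2
s=monitor.read_state();print(s)
for n in("scene","top","wrist"):
    c=camera_info(n);print(n,c)
    cv2.imwrite(f"pics/{n}0.png",get_image(n)[:,:,::-1])
E
```

```text
pics
{'clock': 0.0, 'joints': array([ 1.59162931e+00,  3.85571705e-01,  6.59491607e-03, -4.96025034e-04,
       -1.19402183e+00, -2.58604645e-01]), 'joint_vel': array([ 0.00066091,  0.00037997, -0.00053171, -0.00079959,  0.00111407,
        0.00010106]), 'joint_efforts': array([ 1.13729220e-03, -3.92290092e+01,  1.88399702e+01,  4.18608919e+00,
       -4.67366845e-03,  1.20809611e-05]), 'position': array([147.0533479 , 606.83334686, 230.20080373]), 'ee_rot': array([ 9.92929914e-01, -1.18696759e-01, -7.49184584e-05,  1.12251700e-03]), 'contact_force': array([-0.01818116,  0.41664851,  0.54432241]), 'wrist_torque': array([ 0.02465827,  0.06611418, -0.01391464]), 'grasp_force': 0.0, 'gripper_width': 85.29391556623925}
scene {'intrinsics': array([[451.72920881,   0.        , 318.75298232],
       [  0.        , 451.72920881, 234.97142674],
       [  0.        ,   0.        ,   1.        ]]), 'dist_coeffs': array([-0.10041747,  0.        ,  0.        ,  0.        ,  0.        ]), 'R': array([[ 0.82299017,  0.56805116, -0.00224846],
       [ 0.47775065, -0.69429366, -0.53824774],
       [-
[... 380 characters left out ...]
2382628, -0.99956948, -0.01712192],
       [-0.98574644,  0.02634303, -0.16616257],
       [ 0.16654208,  0.01291884, -0.98594971]]), 't': array([  24.84392365,  551.25708139, 1284.44469508])}
wrist {'intrinsics': array([[378.64102492,   0.        , 316.93716804],
       [  0.        , 378.64102492, 243.23726432],
       [  0.        ,   0.        ,   1.        ]]), 'dist_coeffs': array([-0.03538356,  0.        ,  0.        ,  0.        ,  0.        ]), 'R': array([[-2.36240717e-01, -9.71694287e-01,  7.32339394e-04],
       [-9.36542726e-01,  2.27895336e-01,  2.66367110e-01],
       [-2.58994295e-01,  6.22408899e-02, -9.63871374e-01]]), 't': array([624.10632238, -36.10587039, 377.35813283])}
```

View pics/top0.png

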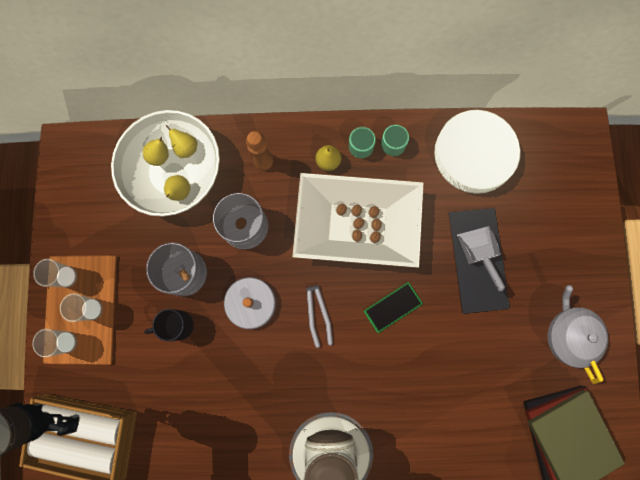

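View pics/scene0.png

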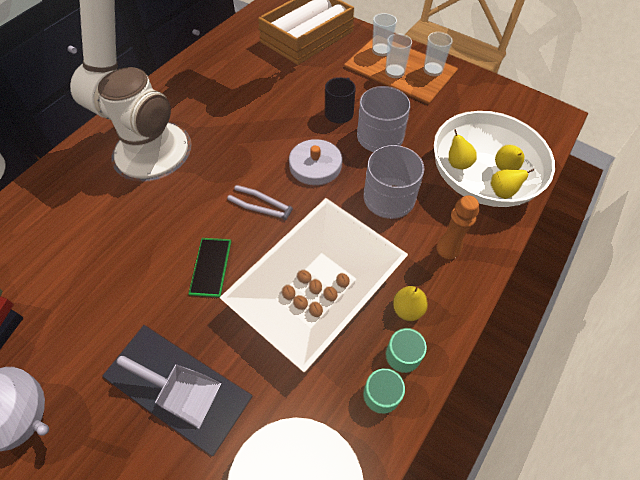

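The top view shows 7 walnuts in the bowl (341–376, 209–237), the canisters at (240,221) and (177,270), the lid at (249,303) and the scoop at (480,245) on the slate. The scene view also shows 7 walnuts. I'll enlarge next.

```bash
cat > h.py <<'E'
import numpy as np,cv2
from bench import monitor,get_image,camera_info
from scipy.spatial.transform import Rotation as Rn
def ray(c,uv):
    p=cv2.undistortPoints(np.array([[uv]],float),c["intrinsics"],c["dist_coeffs"])[0,0]
    R=np.array(c["R"]);return -R.T@np.array(c["t"]),R.T@np.array([p[0],p[1],1])
def px2w(name,uv,z,c=None):
    o,d=ray(c or camera_info(name),uv);return o+d*(z-o[2])/d[2]
def w2px(name,X,c=None):
    c=c or camera_info(name)
    return cv2.projectPoints(np.array(X,float).reshape(-1,1,3),cv2.Rodrigues(np.array(c["R"]))[0],np.array(c["t"]),c["intrinsics"],c["dist_coeffs"])[0][:,0]
def snap(name,fn,box=None,k=1):
    im=get_image(name)[:,:,::-1]
    if box: x0,y0,x1,y1=box; im=im[y0:y1,x0:x1]
    cv2.imwrite("pics/"+fn,cv2.resize(im,None,fx=k,fy=k,interpolation=cv2.INTER_CUBIC))
E
python3 - <<'E'
import cv2,numpy as np
t=cv2.imread('pics/top0.png')
a=cv2.resize(t[185:345,140:340],None,fx=4,fy=4,interpolation=cv2.INTER_CUBIC)[:600]
cv2.imwrite('pics/a.png',cv2.resize(t[190:335,140:340],None,fx=4,fy=4,interpolation=cv2.INTER_CUBIC))
cv2.imwrite('pics/b.png',cv2.resize(t[170:320,285:515],None,fx=3.4,fy=3.4,interpolation=cv2.INTER_CUBIC))
E
```

```text
(no output)
```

View pics/a.png

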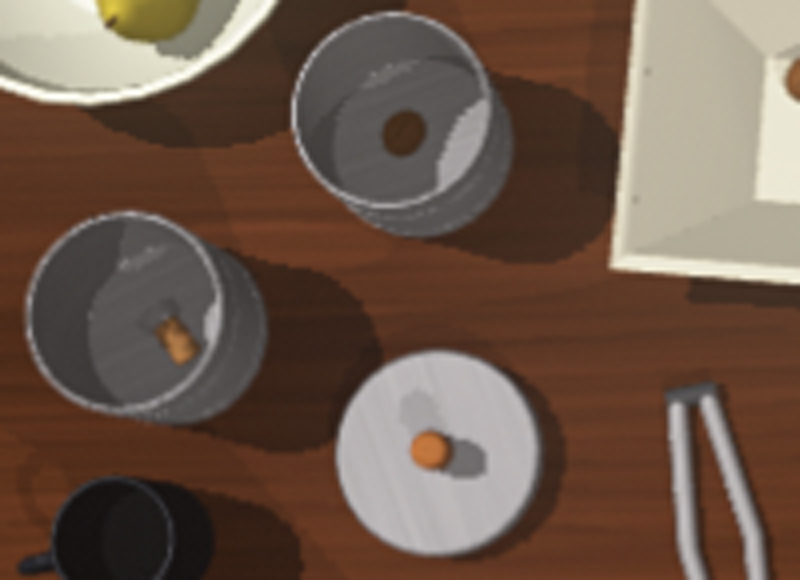

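View pics/b.png

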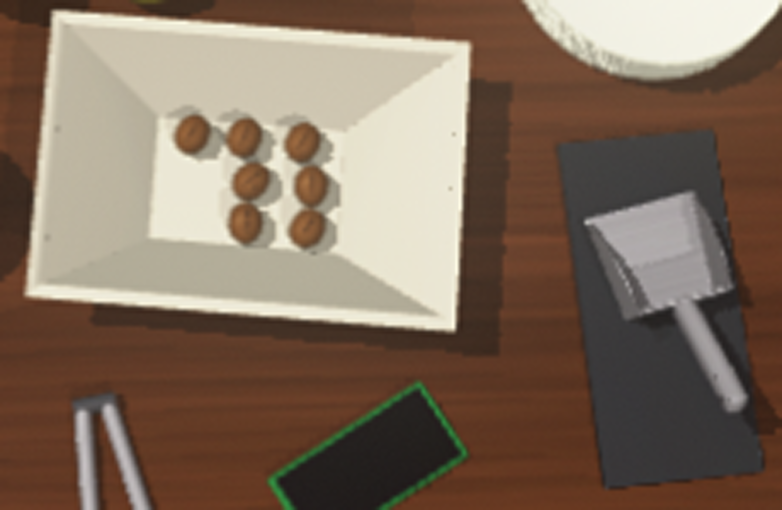

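The right-hand canister (crop rim centre 393,111) holds the walnut, and the left one (125,313) holds the cork stopper. The lid disc is at (439,453). In the second crop the bowl corners are (52,10), (470,42), (455,332) and (27,297). The scoop lip runs (585,222)–(693,192), and the handle end is at about (735,407).

Run:
```python
from h import *
from scipy.optimize import least_squares
c=camera_info("top")
A=lambda u,v:(140+u/4,190+v/4)
B=lambda u,v:(285+u/3.4,170+v/3.4)
print("can W",px2w("top",A(393,111),120,c)[:2],"can S",px2w("top",A(125,313),120,c)[:2],"lid",px2w("top",A(439,453),26,c)[:2],"knob",px2w("top",A(430,450),62,c)[:2],"mug",px2w("top",A(112,540),95,c)[:2])
def fit(P,px,z,x0):
    f=lambda q:(w2px("top",Rn.from_euler('z',q[2]).apply(P)+[q[0],q[1],z],c)-px).ravel()
    r=least_squares(f,x0,loss='soft_l1');return r.x,np.abs(r.fun).max()
print("bowl",fit(np.array([[113.5,163.5,72],[113.5,-163.5,72],[-113.5,-163.5,72],[-113.5,163.5,72]]),np.array([B(52,10),B(470,42),B(455,332),B(27,297)]),0,[550,0,0]))
print("slate",fit(np.array([[140,65,8],[140,-65,8],[-140,-65,8],[-140,65,8]]),np.array([B(557,143),B(714,130),B(762,470),B(606,488)]),0,[500,-300,0]))
print("scoop",fit(np.array([[42,46,6],[42,-46,6],[-42,39,42],[-42,-39,42],[-134,0,88]]),np.array([B(585,222),B(693,192),B(628,318),B(732,290),B(738,402)]),8,[500,-300,0.3]))
for u,v in[(192,133),(244,136),(302,142),(251,181),(311,186),(246,223),(307,228)]:print("wal",px2w("top",B(u,v),24,c)[:2].round())
```

```text
can W [610.7284525 217.9560181] can S [485.87136139 387.86611312] lid [399.22269204 203.66372048] knob [399.40776258 203.82961939] mug [344.7582649  401.44489839]
bowl (array([ 6.08344341e+02, -9.01178708e+01, -1.06666405e-01]), np.float64(0.3436401786191823))
slate (array([ 5.01455274e+02, -4.18766718e+02,  6.85910062e-02]), np.float64(0.6703848795630165))
scoop (array([ 539.56338602, -414.5450492 ,  144.7423123 ]), np.float64(2.7161479477915123))
wal [649. -47.]
wal [645. -89.]
wal [ 639. -135.]
wal [608. -93.]
wal [ 603. -140.]
wal [574. -88.]
wal [ 569. -136.]
```

```bash
cat >> h.py <<'E'
def down(yaw): return Rn.from_euler('z',yaw)*Rn.from_euler('x',np.pi)
def plan(wps,w,step=45,ang=.14,start=None):
    """wps: (xyz,Rot[,step]) -> rounded rows in tool axes, simulated so rounding does not pile up"""
    s=monitor.read_state()
    p,R=start or (s["position"],Rn.from_quat(s["ee_rot"]))
    rows=[]
    for wp in wps:
        P,Q=np.array(wp[0],float),wp[1]; st=wp[2] if len(wp)>2 else step
        rv=(R.inv()*Q).as_rotvec(); n=max(1,int(np.ceil(max(np.linalg.norm(P-p)/st,np.linalg.norm(rv)/ang))))
        p0,R0=p,R
        for i in range(1,n+1):
            pt=p0+(P-p0)*i/n; Rt=R0*Rn.from_rotvec(rv*i/n)
            d=np.round(R.inv().apply(pt-p)).astype(int); r=np.round((R.inv()*Rt).as_rotvec(),2)+0.
            p=p+R.apply(d); R=R*Rn.from_rotvec(r); rows.append([d.tolist(),r.tolist(),w])
    import json
    for i in range(0,len(rows),8): print(json.dumps(rows[i:i+8]).replace(" ","").replace(".0,",",").replace(".0]","]"))
    print("end",p.round(1),R.as_quat().round(3))
E
python3 - <<'E'
from h import *
y1=.229-np.pi
f=lambda a:-.238+(y1+.238)*a
plan([([420,400,260],down(f(.33))),([550,100,250],down(f(.67))),([430,-430,260],down(y1))],85)
E
```

```text
[[[39,17,-4],[0,0,0.11],85],[[41,13,-3],[0,0,0.11],85],[[42,8,-4],[0,0,0.11],85],[[43,3,-4],[0,0,0.11],85],[[43,-1,-3],[0,0,0.11],85],[[42,-6,-4],[0,0,0.11],85],[[42,-10,-4],[0,0,0.11],85],[[40,-15,-3],[0,0,0.11],85]]
[[[41,2,1],[0,0,0.11],85],[[40,-3,2],[0,0,0.12],85],[[41,-8,1],[0,0,0.11],85],[[39,-11,1],[0,0,0.12],85],[[37,-17,1],[0,0,0.11],85],[[35,-20,2],[0,0,0.11],85],[[33,-25,1],[0,0,0.12],85],[[30,-28,1],[0,0,0.11],85]]
[[[41,-10,-1],[0,0,0.07],85],[[40,-12,0],[0,0,0.07],85],[[38,-15,-1],[0,0,0.06],85],[[38,-18,-1],[0,0,0.07],85],[[37,-20,0],[0,0,0.07],85],[[35,-23,-1],[0,0,0.07],85],[[33,-25,-1],[0,0,0.07],85],[[32,-27,0],[0,0,0.06],85]]
[[[30,-30,-1],[0,0,0.07],85],[[28,-31,-1],[0,0,0.07],85],[[25,-33,-1],[0,0,0.07],85],[[23,-35,0],[0,0,0.07],85],[[21,-36,-1],[0,0,0.06],85]]
end [ 429.9 -430.   260.1] [ 0.117 -0.993  0.001  0.   ]
```

Emit:
send_rows([
  [[39, 17, -4], [0, 0, 0.11], 85],
  [[41, 13, -3], [0, 0, 0.11], 85],
  [[42, 8, -4], [0, 0, 0.11], 85],
  [[43, 3, -4], [0, 0, 0.11], 85],
  [[43, -1, -3], [0, 0, 0.11], 85],
  [[42, -6, -4], [0, 0, 0.11], 85],
  [[42, -10, -4], [0, 0, 0.11], 85],
  [[40, -15, -3], [0, 0, 0.11], 85],
])

```text
clock: 0.95
position: [421.1, 398.6, 260.4]
ee_rot: [0.847, -0.532, -0.0, 0.0]
contact_force: [0.9, 1.1, 0.3]
gripper_width: 85.2
grasp_force: 0.0
```

Emit:
send_rows([
  [[41, 2, 1], [0, 0, 0.11], 85],
  [[40, -3, 2], [0, 0, 0.12], 85],
  [[41, -8, 1], [0, 0, 0.11], 85],
  [[39, -11, 1], [0, 0, 0.12], 85],
  [[37, -17, 1], [0, 0, 0.11], 85],
  [[35, -20, 2], [0, 0, 0.11], 85],
  [[33, -25, 1], [0, 0, 0.12], 85],
  [[30, -28, 1], [0, 0, 0.11], 85],
])

```text
clock: 1.75
position: [550.5, 98.5, 250.1]
ee_rot: [-0.527, 0.85, 0.0, -0.0]
contact_force: [-0.5, 0.4, -0.2]
gripper_width: 85.1
grasp_force: 0.0
```

Emit:
send_rows([
  [[41, -10, -1], [0, 0, 0.07], 85],
  [[40, -12, 0], [0, 0, 0.07], 85],
  [[38, -15, -1], [0, 0, 0.06], 85],
  [[38, -18, -1], [0, 0, 0.07], 85],
  [[37, -20, 0], [0, 0, 0.07], 85],
  [[35, -23, -1], [0, 0, 0.07], 85],
  [[33, -25, -1], [0, 0, 0.07], 85],
  [[32, -27, 0], [0, 0, 0.06], 85],
])

```text
clock: 2.55
position: [475.4, -227.2, 255.3]
ee_rot: [-0.282, 0.959, -0.0, 0.0]
contact_force: [0.4, 0.2, -0.9]
gripper_width: 85.1
grasp_force: 0.0
```

Emit:
send_rows([
  [[30, -30, -1], [0, 0, 0.07], 85],
  [[28, -31, -1], [0, 0, 0.07], 85],
  [[25, -33, -1], [0, 0, 0.07], 85],
  [[23, -35, 0], [0, 0, 0.07], 85],
  [[21, -36, -1], [0, 0, 0.06], 85],
])

```text
clock: 3.05
position: [429.3, -431.1, 258.9]
ee_rot: [-0.115, 0.993, 0.0, -0.0]
contact_force: [0.5, -0.4, 0.1]
gripper_width: 84.8
grasp_force: 0.0
```

Run:
```python
from h import *
s=monitor.read_state();print(s["clock"],s["joints"].round(2),s["position"].round(1),Rn.from_quat(s["ee_rot"]).as_matrix().round(3)[:,0])
import pickle
c=camera_info("wrist");pickle.dump(c,open("w1.pkl","wb"));snap("wrist","w1.png")
```

```text
3.05 [-0.52  0.34  0.01 -0.   -1.24 -0.82] [ 429.3 -431.1  258.9] [-0.973 -0.229  0.   ]
```

View pics/w1.png

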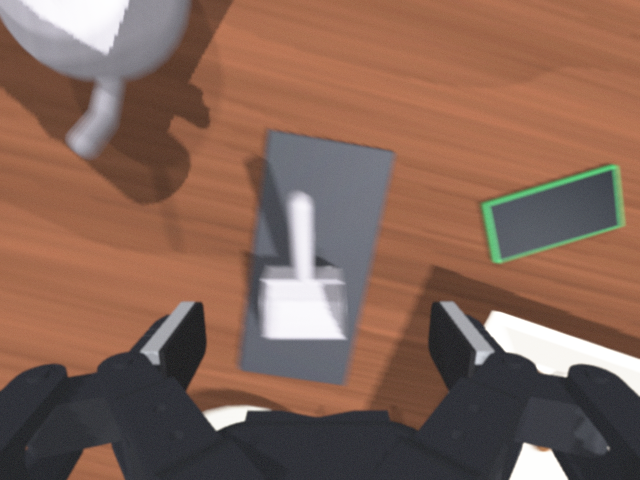

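The wrist view shows the scoop handle end at about (299,197), back corners (261,268)/(345,267), and lip corners (262,339)/(347,338). The teapot is well away at upper left.

Run:
```python
from h import *
import pickle
from scipy.optimize import least_squares
c=pickle.load(open("w1.pkl","rb"));t=camera_info("top")
P=np.array([[42,46,6],[42,-46,6],[-42,39,42],[-42,-39,42],[-131,0,90]])
pw=np.array([[347,338],[262,339],[345,267],[261,268],[299,196]])
B=lambda u,v:(285+u/3.4,170+v/3.4)
pt=np.array([B(585,222),B(693,192),B(628,318),B(732,290),B(738,402)])
for use in("w","t","wt"):
    def f(q):
        X=Rn.from_euler('z',q[2]).apply(P)+[q[0],q[1],8]; r=[]
        if "w" in use:r.append(w2px("w",X,c)-pw)
        if "t" in use:r.append(w2px("t",X,t)-pt)
        return np.concatenate(r).ravel()
    r=least_squares(f,[539,-414,.23],loss='soft_l1');print(use,r.x,r.fun.round(1))
    x=r.x;print(Rn.from_euler('z',x[2]).apply([-91,0,56])+[x[0],x[1],8])
```

```text
w [ 5.35984165e+02 -4.19836780e+02  2.33661042e-01] [-2.1 -2.1  2.4 -2.8 -3.  11.1  2.1 10.4  0.  -0.5]
[ 447.45706803 -440.90697621   64.        ]
t [ 5.39458798e+02 -4.14590724e+02  2.29591522e-01] [-0.1 -0.1 -0.3  0.4  2.3 -1.2 -0.6 -0.4 -0.   1.5]
[ 450.84668946 -435.30048399   64.        ]
wt [ 5.36654821e+02 -4.18084783e+02  2.43148364e-01] [-0.4 -1.6  4.1 -1.7 -1.8 11.8  3.4 11.7  0.4  0.8  1.1  1.1  0.8  1.2
  4.  -0.   0.9  0.4  2.1  2.4]
[ 448.33160578 -439.99390368   64.        ]
```

Run:
```python
from h import *
y1=.235-np.pi
plan([([449,-437.5,140],down(y1)),([449,-437.5,45],down(y1),30)],85)
```

```text
[[[-7,-2,39],[0,0,0],85],[[-7,-2,40],[0,0,-0.01],85],[[-6,-2,39],[0,0,0],85],[[0,0,24],[0,0,0],85],[[0,0,24],[0,0,0],85],[[0,0,24],[0,0,0],85],[[-1,0,23],[0,0,0],85]]
end [ 449.4 -437.6   45.5] [-0.117  0.993 -0.001 -0.001]
```

Emit:
send_rows([
  [[-7, -2, 39], [0, 0, 0], 85],
  [[-7, -2, 40], [0, 0, -0.01], 85],
  [[-6, -2, 39], [0, 0, 0], 85],
  [[0, 0, 24], [0, 0, 0], 85],
  [[0, 0, 24], [0, 0, 0], 85],
  [[0, 0, 24], [0, 0, 0], 85],
  [[-1, 0, 23], [0, 0, 0], 85],
])

```text
clock: 3.8
position: [451.5, -430.3, 44.9]
ee_rot: [-0.122, 0.993, 0.0, -0.0]
contact_force: [0.4, 0.2, 0.3]
gripper_width: 85.0
grasp_force: 0.0
```

Emit:
send_rows([
  [[0, 0, 0], [0, 0, 0], 40],
  [[0, 0, 0], [0, 0, 0], 30],
  [[0, 0, 0], [0, 0, 0], 10],
  [[0, 0, 0], [0, 0, 0], 10],
  [[0, 0, 0], [0, 0, 0], 10],
  [[0, 0, 0], [0, 0, 0], 10],
  [[0, 0, 0], [0, 0, 0], 10],
  [[0, 0, 0], [0, 0, 0], 10],
])

```text
clock: 4.6
position: [452.8, -431.5, 47.9]
ee_rot: [-0.122, 0.993, -0.001, 0.001]
contact_force: [-0.4, -0.9, 6.1]
gripper_width: 16.9
grasp_force: 60.3
```

Run:
```python
from h import *
s=monitor.read_state();print(s["clock"],s["position"].round(1),s["gripper_width"],s["grasp_force"],s["contact_force"].round(1))
snap("top","t1.png",(430,180,540,330),4)
```

```text
4.6 [ 452.8 -431.5   47.9] 16.883020164186107 60.322641134262085 [-0.4 -0.9  6.1]
```

Run:
```python
from h import *
for i in range(3):
    s=monitor.read_state();print(s["clock"],s["position"].round(2),s["ee_rot"].round(4),s["joints"].round(4))
c=camera_info("wrist");R=np.array(c["R"]);C=-R.T@c["t"];print(C, "cam in tool",Rn.from_quat(s["ee_rot"]).inv().apply(C-s["position"]))
import pickle
c=pickle.load(open("w1.pkl","rb"));R=np.array(c["R"]);C=-R.T@c["t"];print(C)
```

```text
4.65 [ 452.81 -431.5    47.93] [-0.1218  0.9926 -0.0013  0.0011] [-0.5026  0.561  -0.2084  0.0011 -0.7981 -0.8247]
4.65 [ 452.81 -431.5    47.93] [-0.1218  0.9926 -0.0013  0.0011] [-0.5026  0.561  -0.2084  0.0011 -0.7981 -0.8247]
4.65 [ 452.81 -431.5    47.93] [-0.1218  0.9926 -0.0013  0.0011] [-0.5026  0.561  -0.2084  0.0011 -0.7981 -0.8247]
[ 385.7333093  -447.58444188  190.35281466] cam in tool [  68.69291575    0.20758442 -142.55769265]
[ 362.46807034 -446.76778299  401.44850801]
```

View pics/t1.png

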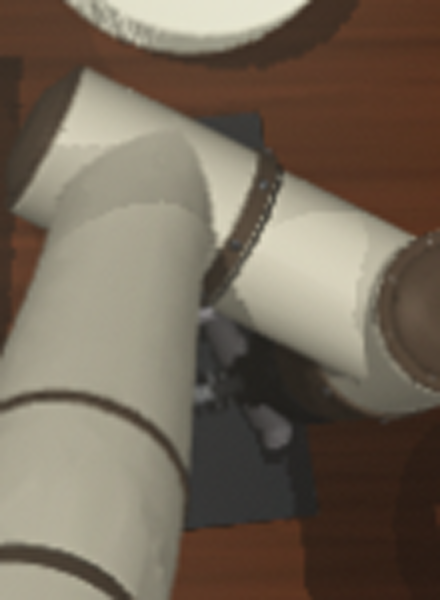

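Emit:
send_rows([
  [[0, 0, -15], [0, 0, 0], 10],
  [[0, 0, -30], [0, 0, 0], 10],
  [[0, 0, -40], [0, 0, 0], 10],
  [[0, 0, -40], [0, 0, 0], 10],
  [[0, 0, -25], [0, 0, 0], 10],
  [[0, 0, 0], [0, 0, 0], 10],
  [[0, 0, 0], [0, 0, 0], 10],
  [[0, 0, 0], [0, 0, 0], 10],
])

```text
clock: 5.45
position: [450.6, -429.4, 193.6]
ee_rot: [-0.121, 0.993, 0.002, -0.002]
contact_force: [0.3, -1.0, -2.3]
gripper_width: 17.1
grasp_force: 59.3
```

Run:
```python
from h import *
for i in range(2):
    s=monitor.read_state();print(s["clock"],s["position"].round(2),s["ee_rot"].round(4),s["gripper_width"],s["contact_force"].round(1),s["wrist_torque"].round(2))
    w=get_image("wrist")[:,:,::-1]
sc=get_image("scene")[:,:,::-1]
import pickle;pickle.dump(camera_info("wrist"),open("w2.pkl","wb"))
cv2.imwrite("pics/w2.png",np.hstack([cv2.resize(w[240:,160:480],(400,300)),cv2.resize(sc[250:480,60:360],(400,300))]))
```

```text
5.45 [ 450.56 -429.44  193.58] [-0.1214  0.9926  0.002  -0.0019] 17.114628559345636 [ 0.3 -1.  -2.3] [ 0.01  0.15 -0.  ]
5.5 [ 450.73 -429.63  193.63] [-0.1214  0.9926  0.0018 -0.0019] 17.17903348455413 [-0.4 -0.3 -1.7] [-0.04  0.12  0.01]
```

View pics/w2.png

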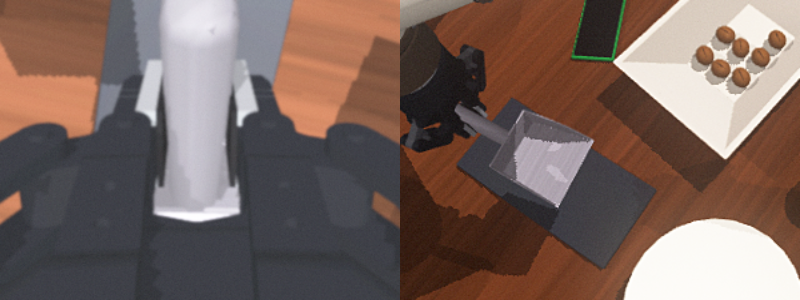

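The scoop is held straight. In the right panel its back corners are (522,108)/(490,160) and its lip corners (593,143)/(557,207).

Run:
```python
from h import *
from scipy.optimize import least_squares
c=camera_info("scene");s=monitor.read_state()
P=np.array([[-42,39,42],[-42,-39,42],[42,46,6],[42,-46,6]])
px=np.array([[(X-400)/1.3333+60,Y/1.3043+250] for X,Y in[(522,108),(490,160),(593,143),(557,207)]])
T=Rn.from_quat(s["ee_rot"]);p=s["position"]
base=down(-2.9)  # placeholder
def pose(q):
    R=Rn.from_euler('z',q[3])*Rn.from_euler('y',q[4]); return np.array(q[:3]),R
f=lambda q:(w2px("s",pose(q)[1].apply(P)+pose(q)[0],c)-px).ravel()
r=least_squares(f,[539,-414,150,.24,0]);print(r.x.round(3),r.fun.round(1))
o,R=pose(r.x);g=R.apply([-91,0,56])+o
print("grip pt",g,"in tool",T.inv().apply(g-p),"tool yaw",np.arctan2(*T.as_matrix()[[1,0],0])+np.pi)
print("z if level, from bottom: ",p[2]-47.9+8)
# assume level & height from lift
zz=p[2]-47.9+8
f2=lambda q:f([q[0],q[1],zz,q[2],q[3]])
r=least_squares(f2,[539,-414,.24,0]);print(r.x.round(3),r.fun.round(1));o,R=pose([r.x[0],r.x[1],zz,r.x[2],r.x[3]]);print("in tool",T.inv().apply(R.apply([-91,0,56])+o-p))
```

```text
[ 5.37748e+02 -4.09138e+02  1.52612e+02  1.88000e-01  3.90000e-02] [ 2.9 -0.  -0.6  2.9  0.1 -2.6 -2.3 -0.5]
grip pt [ 450.55723325 -425.69469046  212.11507717] in tool [ -0.41855689   4.40933021 -17.82372264] tool yaw 0.24366017754294145
z if level, from bottom:  154.37987761314642
[ 5.38496e+02 -4.09199e+02  1.88000e-01  4.10000e-02] [ 2.9 -0.1 -0.7  3.   0.1 -2.6 -2.3 -0.4]
in tool [ -1.22667778   4.15276874 -19.7478312 ]
```

```bash
cat >> h.py <<'E'
M=Rn.from_euler('y',np.pi); G=np.array([0,0,-18.5])
BO=np.array([608.3,-90.1,0]); BY=-.1067
def lipw(L,yaw,p):
    "world lip point, scoop yaw, pitch(lip down +) -> TCP pos, R"
    Rs=Rn.from_euler('z',yaw)*Rn.from_euler('y',p); Rt=Rs*M
    return np.array(L)+Rs.apply([-133,0,56])-Rt.apply(G),Rt
def lipb(x,y,z,p):
    return lipw(BO+Rn.from_euler('z',BY).apply([x,y,z]),np.pi/2+BY,p)
def where():
    s=monitor.read_state();Rt=Rn.from_quat(s["ee_rot"]);Rs=Rt*M.inv()
    L=s["position"]+Rt.apply(G)-Rs.apply([-133,0,56])
    b=Rn.from_euler('z',-BY).apply(L-BO); e=Rs.as_euler('ZYX')
    print(round(s["clock"],2),"tcp",s["position"].round(1),"lip w",L.round(1),"lip bowl",b.round(1),"yaw,pitch,roll",e.round(3),"F",s["contact_force"].round(1),"w",round(s["gripper_width"],1),"j",s["joints"].round(2))
E
python3 - <<'E'
from h import *
where()
plan([lipb(0,-115,150,.4),lipb(0,-106,80,.68)],10)
E
```

```text
5.6 tcp [ 451.2 -430.   194.3] lip w [ 580.1 -397.9  156.4] lip bowl [   4.7 -309.   156.4] yaw,pitch,roll [0.244 0.003 0.003] F [ 0.3  0.4 -1.3] w 17.5 j [-0.5   0.41 -0.05 -0.   -1.12 -0.82]
[[[-16,8,-4],[0.02,0.03,-0.12],10],[[-16,7,-5],[0.03,0.04,-0.12],10],[[-17,4,-6],[0.02,0.03,-0.12],10],[[-17,1,-6],[0.03,0.04,-0.12],10],[[-17,0,-7],[0.02,0.03,-0.12],10],[[-17,-2,-7],[0.03,0.04,-0.12],10],[[-16,-5,-8],[0.02,0.03,-0.12],10],[[-14,-7,-9],[0.03,0.04,-0.12],10]]
[[[-14,-8,-8],[0.02,0.03,-0.12],10],[[-12,-11,-9],[0.03,0.04,-0.12],10],[[-26,0,13],[0,0.14,0],10],[[-27,0,9],[0,0.14,0],10]]
end [ 588.9 -275.   192.5] [-0.629  0.702 -0.225 -0.247]
```

Emit:
send_rows([
  [[-16, 8, -4], [0.02, 0.03, -0.12], 10],
  [[-16, 7, -5], [0.03, 0.04, -0.12], 10],
  [[-17, 4, -6], [0.02, 0.03, -0.12], 10],
  [[-17, 1, -6], [0.03, 0.04, -0.12], 10],
  [[-17, 0, -7], [0.02, 0.03, -0.12], 10],
  [[-17, -2, -7], [0.03, 0.04, -0.12], 10],
  [[-16, -5, -8], [0.02, 0.03, -0.12], 10],
  [[-14, -7, -9], [0.03, 0.04, -0.12], 10],
])

```text
clock: 6.4
position: [559.2, -335.5, 229.5]
ee_rot: [-0.564, 0.809, -0.112, -0.121]
contact_force: [0.2, -1.0, -2.5]
gripper_width: 17.0
grasp_force: 59.4
```

Emit:
send_rows([
  [[-14, -8, -8], [0.02, 0.03, -0.12], 10],
  [[-12, -11, -9], [0.03, 0.04, -0.12], 10],
  [[-26, 0, 13], [0, 0.14, 0], 10],
  [[-27, 0, 9], [0, 0.14, 0], 10],
  [[0, 0, 0], [0, 0, 0], 10],
  [[0, 0, 0], [0, 0, 0], 10],
])

```text
clock: 7.0
position: [589.0, -275.5, 193.5]
ee_rot: [-0.63, 0.702, -0.223, -0.246]
contact_force: [0.6, -1.1, -0.5]
gripper_width: 16.9
grasp_force: 59.3
```

Run:
```python
from h import *
where()
im=get_image("top")[:,:,::-1];sc=get_image("scene")[:,:,::-1]
cv2.imwrite("pics/p3.png",np.hstack([cv2.resize(im[160:310,285:485],(400,300)),cv2.resize(sc[190:370,200:440],(400,300))]))
plan([lipb(0,-100,36,.68,)+(20,),lipb(0,-75,13,.68)+(15,)],10)
```

```text
7.0 tcp [ 589.  -275.5  193.5] lip w [ 597.9 -196.    80.9] lip bowl [   1.  -106.4   80.9] yaw,pitch,roll [ 1.461  0.678 -0.004] F [ 0.6 -1.1 -0.5] w 16.9 j [ 0.03  0.44 -0.42  0.83 -1.   -0.71]
[[[-12,1,11],[0,0,0],10],[[-12,1,11],[0,0,-0.01],10],[[-12,1,10],[-0.01,0,0],10],[[-11,0,1],[0,0,0],10],[[-11,0,1],[0,0,0],10],[[-12,0,1],[0,0,0],10]]
end [ 591.3 -244.   125.3] [-0.631  0.701 -0.221 -0.248]
```

View pics/p3.png

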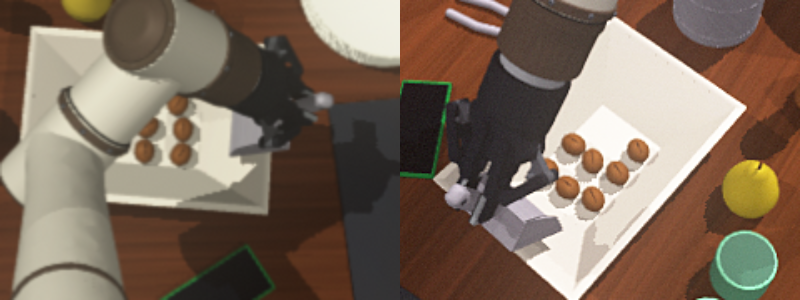

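The tilted scoop is over the -y end wall of the bowl. Its lip is behind the first walnut row, with all 7 walnuts untouched. I'm sliding it down.

Emit:
send_rows([
  [[-12, 1, 11], [0, 0, 0], 10],
  [[-12, 1, 11], [0, 0, -0.01], 10],
  [[-12, 1, 10], [-0.01, 0, 0], 10],
  [[-11, 0, 1], [0, 0, 0], 10],
  [[-11, 0, 1], [0, 0, 0], 10],
  [[-12, 0, 1], [0, 0, 0], 10],
  [[0, 0, 0], [0, 0, 0], 10],
])

```text
clock: 7.8
position: [591.6, -242.0, 124.2]
ee_rot: [-0.632, 0.7, -0.221, -0.248]
contact_force: [0.1, 3.2, 1.0]
gripper_width: 17.3
grasp_force: 60.0
```

Run:
```python
from h import *
where()
W=[lipb(0,-72,9,.66),lipb(0,-30,9,.44),lipb(0,10,9,.10),lipb(0,40,9,.06),lipb(0,72,9,.04)]
plan([w+(14,) for w in W],10)
```

```text
7.8 tcp [ 591.6 -242.   124.2] lip w [ 599.4 -162.3   11.6] lip bowl [ -1.2 -72.7  11.6] yaw,pitch,roll [1.471 0.677 0.006] F [0.1 3.2 1. ] w 17.3 j [ 0.07  0.52 -0.5   0.88 -0.92 -0.86]
[[[-2,0,4],[0,-0.02,0.01],10],[[-9,0,1],[0,-0.07,0],10],[[-9,0,2],[0,-0.07,0],10],[[-9,0,3],[0,-0.08,-0.01],10],[[-8,0,7],[0,-0.08,0],10],[[-7,0,8],[0,-0.09,0],10],[[-7,0,9],[0,-0.08,0],10],[[-5,0,9],[0,-0.09,0],10]]
[[[-10,0,1],[0,-0.01,0],10],[[-9,0,1],[0,-0.01,0],10],[[-10,-1,1],[0,-0.02,0],10],[[-10,0,0],[0,-0.01,0],10],[[-11,0,1],[0,0,0],10],[[-10,0,0],[0,-0.01,0],10]]
end [ 602.2 -149.2   51.8] [-0.67   0.742 -0.011 -0.015]
```

Emit:
send_rows([
  [[-2, 0, 4], [0, -0.02, 0.01], 10],
  [[-9, 0, 1], [0, -0.07, 0], 10],
  [[-9, 0, 2], [0, -0.07, 0], 10],
  [[-9, 0, 3], [0, -0.08, -0.01], 10],
  [[-8, 0, 7], [0, -0.08, 0], 10],
  [[-7, 0, 8], [0, -0.09, 0], 10],
  [[-7, 0, 9], [0, -0.08, 0], 10],
  [[-5, 0, 9], [0, -0.09, 0], 10],
])

```text
clock: 8.6
position: [594.0, -210.3, 61.0]
ee_rot: [-0.668, 0.743, -0.031, -0.036]
contact_force: [-0.5, -2.6, 0.7]
gripper_width: 17.2
grasp_force: 58.7
```

Run:
```python
from h import *
where()
im=get_image("top")[:,:,::-1];sc=get_image("scene")[:,:,::-1]
cv2.imwrite("pics/p4.png",np.hstack([cv2.resize(im[160:310,285:485],(400,300)),cv2.resize(sc[190:370,200:440],(400,300))]))
W=[lipb(0,40,9,.05),lipb(0,73,9.5,.03)]
plan([w+(14,) for w in W],10)
```

```text
8.6 tcp [ 594.  -210.3   61. ] lip w [607.4 -82.2  11. ] lip bowl [-1.7  7.7 11. ] yaw,pitch,roll [1.465 0.095 0.003] F [-0.5 -2.6  0.7] w 17.2 j [-0.04  0.55 -0.25  0.13 -0.79 -0.16]
[[[-10,0,1],[0,-0.02,0],10],[[-11,-1,2],[0,-0.01,0],10],[[-10,0,1],[0,-0.02,0],10],[[-11,0,0],[0,-0.01,0],10],[[-11,0,1],[0,0,0],10],[[-10,0,0],[0,-0.01,0],10]]
end [ 601.7 -149.    51.2] [-0.667  0.745 -0.007 -0.011]
```

View pics/p4.png

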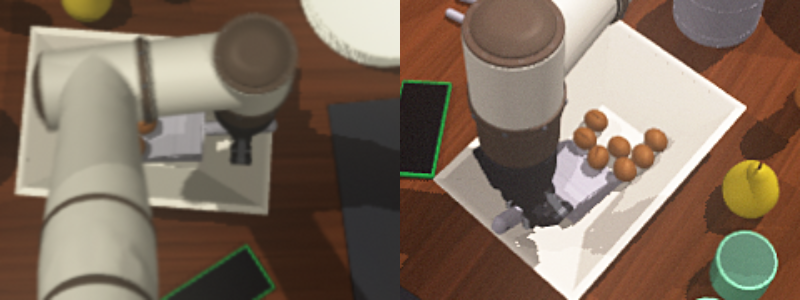

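All 7 walnuts are being pushed ahead of the lip, and none are left behind. I'll carry on to the end wall.

Emit:
send_rows([
  [[-10, 0, 1], [0, -0.02, 0], 10],
  [[-11, -1, 2], [0, -0.01, 0], 10],
  [[-10, 0, 1], [0, -0.02, 0], 10],
  [[-11, 0, 0], [0, -0.01, 0], 10],
  [[-11, 0, 1], [0, 0, 0], 10],
  [[-10, 0, 0], [0, -0.01, 0], 10],
])

```text
clock: 9.3
position: [601.2, -146.8, 51.4]
ee_rot: [-0.669, 0.743, -0.008, -0.012]
contact_force: [-0.5, -2.8, 2.4]
gripper_width: 17.3
grasp_force: 59.1
```

Run:
```python
from h import *
where()
sc=get_image("scene")[:,:,::-1]
cv2.imwrite("pics/p5.png",cv2.resize(sc[190:370,200:440],(600,450)))
W=[lipb(0,78,13,.0),lipb(0,95,28,-.18),lipb(0,118,47,-.38),lipb(0,135,62,-.5)]
plan([w+(14,) for w in W],10)
```

```text
9.3 tcp [ 601.2 -146.8   51.4] lip w [614.8 -15.7  10.1] lip bowl [-1.5 74.7 10.1] yaw,pitch,roll [1.467 0.029 0.005] F [-0.5 -2.8  2.4] w 17.3 j [ 0.04  0.55 -0.23  0.04 -0.8  -0.17]
[[[-1,-1,1],[0,-0.03,0],10],[[-6,0,5],[0,-0.09,0],10],[[-6,0,5],[0.01,-0.09,0],10],[[-11,0,6],[0,-0.1,0],10],[[-10,0,8],[0,-0.1,0],10],[[-9,0,4],[0,-0.06,0],10],[[-9,0,5],[0,-0.06,0],10]]
end [608.3 -89.3  31.1] [-0.649  0.72   0.164  0.186]
```

View pics/p5.png

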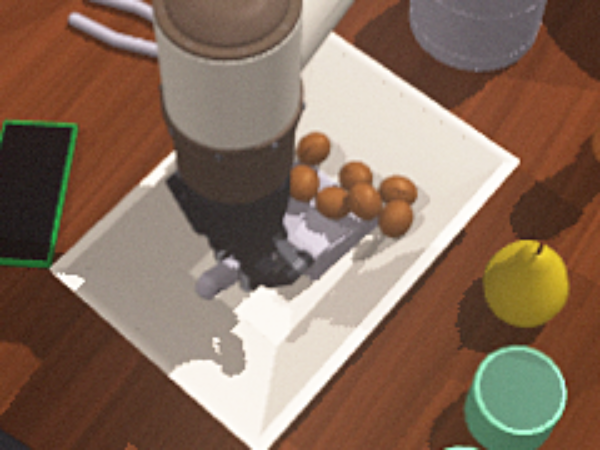

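Several walnuts are on the scoop and the rest are against the +y wall. Next I'll climb the wall while tilting back.

Emit:
send_rows([
  [[-1, -1, 1], [0, -0.03, 0], 10],
  [[-6, 0, 5], [0, -0.09, 0], 10],
  [[-6, 0, 5], [0.01, -0.09, 0], 10],
  [[-11, 0, 6], [0, -0.1, 0], 10],
  [[-10, 0, 8], [0, -0.1, 0], 10],
  [[-9, 0, 4], [0, -0.06, 0], 10],
  [[-9, 0, 5], [0, -0.06, 0], 10],
  [[0, 0, 0], [0, 0, 0], 10],
])

```text
clock: 10.15
position: [606.8, -90.5, 28.3]
ee_rot: [-0.647, 0.721, 0.166, 0.185]
contact_force: [0.4, -0.2, -3.0]
gripper_width: 17.4
grasp_force: 58.6
```

Run:
```python
from h import *
where()
sc=get_image("scene")[:,:,::-1]
cv2.imwrite("pics/p6.png",cv2.resize(sc[190:370,200:440],(600,450)))
W=[lipb(0,132,95,-.5),lipb(0,120,190,-.5)]
plan([w+(25,) for w in W],10)
```

```text
10.15 tcp [606.8 -90.5  28.3] lip w [621.3  43.4  59.5] lip bowl [ -1.3 134.1  59.5] yaw,pitch,roll [ 1.463 -0.502 -0.   ] F [ 0.4 -0.2 -3. ] w 17.4 j [-0.16  0.64 -0.   -0.59 -1.04  0.39]
[[[-8,-1,-16],[0,0,0],10],[[-7,0,-16],[0,0,0],10],[[-9,0,-22],[0,0,0],10],[[-9,0,-23],[0,0,0],10],[[-9,0,-22],[0,0,0],10],[[-8,0,-22],[0,0,0],10]]
end [ 606.3 -105.   159. ] [-0.647  0.721  0.165  0.185]
```

View pics/p6.png

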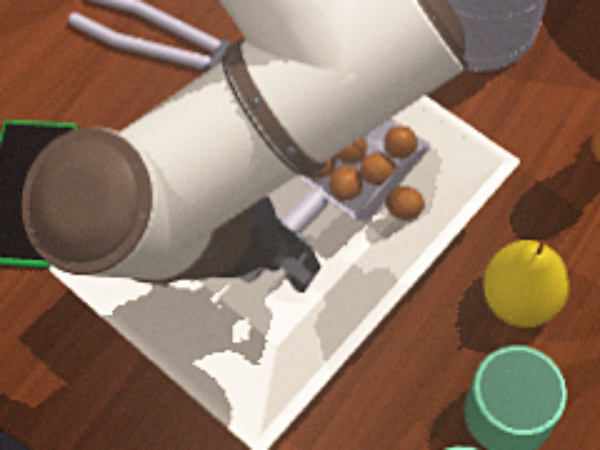

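Most of the walnuts are in the scoop. One is left at the bowl's right corner (405,203) and needs a second pass. Next I'll lift and check the canister by template match.

Emit:
send_rows([
  [[-8, -1, -16], [0, 0, 0], 10],
  [[-7, 0, -16], [0, 0, 0], 10],
  [[-9, 0, -22], [0, 0, 0], 10],
  [[-9, 0, -23], [0, 0, 0], 10],
  [[-9, 0, -22], [0, 0, 0], 10],
  [[-8, 0, -22], [0, 0, 0], 10],
  [[0, 0, 0], [0, 0, 0], 10],
])

```text
clock: 10.9
position: [609.3, -106.4, 167.4]
ee_rot: [-0.649, 0.719, 0.159, 0.189]
contact_force: [0.7, -0.1, -2.0]
gripper_width: 17.7
grasp_force: 58.8
```

```bash
cat >> h.py <<'E'
T0=cv2.imread("pics/top0.png")
ROI=dict(canW=(205,185,275,260),canS=(140,235,213,302),lid=(218,272,283,335),scoop=(448,205,510,315))
def match(im,n,r=25):
    x0,y0,x1,y1=ROI[n];a=im[max(0,y0-r):y1+r,max(0,x0-r):x1+r]
    m=cv2.matchTemplate(a,T0[y0:y1,x0:x1],cv2.TM_CCOEFF_NORMED);_,v,_,l=cv2.minMaxLoc(m)
    return n,round(v,2),(l[0]-min(r,x0),l[1]-min(r,y0))
def wal(im,box,name,z):
    x0,y0,x1,y1=box;h=cv2.cvtColor(im[y0:y1,x0:x1],cv2.COLOR_BGR2HSV)
    m=((h[...,0]<16)&(h[...,1]>110)&(h[...,2]>50)).astype(np.uint8)
    n,_,st,ce=cv2.connectedComponentsWithStats(m)
    for i in range(1,n):
        if st[i,4]>12:
            u=ce[i]+[x0,y0];w=px2w(name,u,z);print(name,u.round(1),"area",st[i,4],"world",w[:2].round(),"bowl",Rn.from_euler('z',-BY).apply([w[0]-BO[0],w[1]-BO[1],0])[:2].round())
E
python3 - <<'E'
from h import *
where()
im=get_image("top")[:,:,::-1].copy();sc=get_image("scene")[:,:,::-1].copy()
cv2.imwrite("pics/t7.png",im);cv2.imwrite("pics/s7.png",sc)
for n in("canW","canS","lid"):print(match(im,n))
wal(im,(300,180,420,262),"top",24);wal(sc,(225,205,405,365),"scene",24)
E
```

```text
10.9 tcp [ 609.3 -106.4  167.4] lip w [623.1  27.6 198. ] lip bowl [  2.2 118.6 198. ] yaw,pitch,roll [ 1.473 -0.499 -0.019] F [ 0.7 -0.1 -2. ] w 17.7 j [-0.18  0.48  0.1  -0.53 -1.26  0.26]
('canW', 0.99, (0, 0))
('canS', 0.98, (0, 0))
('lid', 0.91, (0, 0))
top [330.5 204.3] area 633 world [663. -17.] bowl [47. 78.]
top [310.4 260.2] area 61 world [510.  40.] bowl [-111.  119.]
scene [299.  214.9] area 298 world [471.  40.] bowl [-150.  114.]
scene [337.2 223.8] area 757 world [559.  69.] bowl [-66. 153.]
scene [384.5 226.2] area 947 world [653. 126.] bowl [ 21. 219.]
scene [368.7 328.4] area 3963 world [ 752. -107.] bowl [144.  -2.]
scene [232.7 275.4] area 308 world [ 447. -171.] bowl [-152.  -98.]
scene [298.7 291.4] area 137 world [ 587. -121.] bowl [-18. -33.]
scene [247.7 344. ] area 2141 world [ 571. -272.] bowl [ -18. -185.]
```

Run:
```python
from h import *
y=1.464
plan([lipw([612,100,205],y,-.4)+(35,),lipw([608,190,160],y,-.2)+(30,)],10)
plan([lipw([608,192,132],y,.2)+(20,),lipw([608.5,198,126],y,.6)+(20,),lipw([608.5,200,124],y,1.1)+(20,)],10,ang=.1,start=lipw([608,190,160],y,-.2))
```

```text
[[[-24,6,3],[0,0.03,0],10],[[-24,5,3],[0,0.04,0],10],[[-24,6,2],[-0.01,0.03,0],10],[[-19,3,13],[0,0.05,0],10],[[-19,3,11],[0,0.05,0],10],[[-19,4,11],[0,0.05,0],10],[[-21,3,10],[0,0.05,0],10]]
end [593.3  53.5 170. ] [-0.666  0.739  0.068  0.074]
[[[-5,0,-5],[0,0.1,0],10],[[-5,0,-6],[0,0.1,0],10],[[-4,0,-6],[0,0.1,0],10],[[-4,0,-7],[0,0.1,0],10],[[-8,0,-11],[0,0.1,0],10],[[-7,0,-12],[0,0.1,0],10],[[-6,0,-12],[0,0.1,0],10],[[-4,0,-13],[0,0.1,0],10]]
[[[-6,0,-10],[0,0.08,0],10],[[-6,0,-10],[0,0.09,0],10],[[-4,0,-11],[0,0.08,0],10],[[-4,0,-11],[0,0.08,0],10],[[-2,0,-11],[0,0.09,0],10],[[-2,1,-11],[0,0.08,0],10]]
end [605.2 173.  259.3] [-0.57   0.634 -0.349 -0.389]
```

Emit:
send_rows([
  [[-24, 6, 3], [0, 0.03, 0], 10],
  [[-24, 5, 3], [0, 0.04, 0], 10],
  [[-24, 6, 2], [-0.01, 0.03, 0], 10],
  [[-19, 3, 13], [0, 0.05, 0], 10],
  [[-19, 3, 11], [0, 0.05, 0], 10],
  [[-19, 4, 11], [0, 0.05, 0], 10],
  [[-21, 3, 10], [0, 0.05, 0], 10],
  [[0, 0, 0], [0, 0, 0], 10],
])

```text
clock: 11.8
position: [591.0, 56.8, 166.2]
ee_rot: [-0.668, 0.737, 0.071, 0.071]
contact_force: [-0.4, 0.7, -3.0]
gripper_width: 17.3
grasp_force: 59.0
```

Run:
```python
from h import *
where()
im=get_image("top")[:,:,::-1].copy()
wal(im,(295,175,423,266),"top",24);print(match(im,"canS"),match(im,"lid"))
```

```text
11.8 tcp [591.   56.8 166.2] lip w [604.4 194.  155.9] lip bowl [-34.1 282.1 155.9] yaw,pitch,roll [ 1.471 -0.2    0.01 ] F [-0.4  0.7 -3. ] w 17.3 j [ 0.26  0.38 -0.1  -0.22 -1.04 -0.25]
top [395.3 176.9] area 292 world [ 736. -198.] bowl [138. -94.]
top [421.4 247.9] area 85 world [ 536. -259.] bowl [ -54. -175.]
top [368.7 235.2] area 71 world [ 574. -118.] bowl [-31. -31.]
top [325.4 262.9] area 364 world [502.   0.] bowl [-115.   79.]
('canS', 0.97, (0, 0)) ('lid', 0.58, (1, -25))
```

Emit:
send_rows([
  [[-5, -4, -3], [0, 0.1, 0], 10],
  [[-5, 0, -6], [0, 0.1, 0], 10],
  [[-4, 0, -6], [0, 0.1, 0], 10],
  [[-4, 0, -7], [0, 0.1, 0], 10],
  [[-8, 0, -11], [0, 0.1, 0], 10],
  [[-7, 0, -12], [0, 0.1, 0], 10],
  [[-6, 0, -12], [0, 0.1, 0], 10],
  [[-4, 0, -13], [0, 0.1, 0], 10],
])

```text
clock: 12.65
position: [603.3, 109.6, 228.3]
ee_rot: [-0.64, 0.709, -0.197, -0.222]
contact_force: [-0.1, -0.3, -0.9]
gripper_width: 17.4
grasp_force: 59.2
```

Run:
```python
from h import *
where()
```

```text
12.65 tcp [603.3 109.6 228.3] lip w [612.  197.6 122.1] lip bowl [-27.  286.5 122.1] yaw,pitch,roll [1.47  0.602 0.006] F [-0.1 -0.3 -0.9] w 17.4 j [ 0.63  0.51 -0.08  0.43 -1.43 -0.9 ]
```

Emit:
send_rows([
  [[-6, 0, -11], [0, 0.08, 0], 10],
  [[-6, 0, -11], [0, 0.09, 0], 10],
  [[-4, 0, -11], [0, 0.08, 0], 10],
  [[-4, 0, -11], [0, 0.08, 0], 10],
  [[-2, 0, -11], [0, 0.09, 0], 10],
  [[-2, 1, -11], [0, 0.08, 0], 10],
  [[0, 0, 0], [0, 0, 0], 10],
  [[0, 0, 0], [0, 0, 0], 10],
])

```text
clock: 13.45
position: [609.3, 173.7, 256.0]
ee_rot: [-0.572, 0.633, -0.347, -0.389]
contact_force: [0.8, 0.0, -1.5]
gripper_width: 17.1
grasp_force: 59.3
```

Run:
```python
from h import *
where()
im=get_image("top")[:,:,::-1].copy();sc=get_image("scene")[:,:,::-1].copy()
wal(im,(305,185,415,258),"top",24)
cv2.imwrite("pics/p8.png",np.hstack([cv2.resize(im[160:310,190:430],(480,300)),cv2.resize(sc[120:370,240:480],(320,300))]))
```

```text
13.45 tcp [609.3 173.7 256. ] lip w [611.3 200.8 120.6] lip bowl [-28.  289.6 120.6] yaw,pitch,roll [1.478 1.098 0.013] F [ 0.8  0.  -1.5] w 17.1 j [ 0.77  0.73  0.05  0.63 -1.82 -1.02]
top [368.1 235.2] area 79 world [ 575. -117.] bowl [-31. -30.]
```

View pics/p8.png

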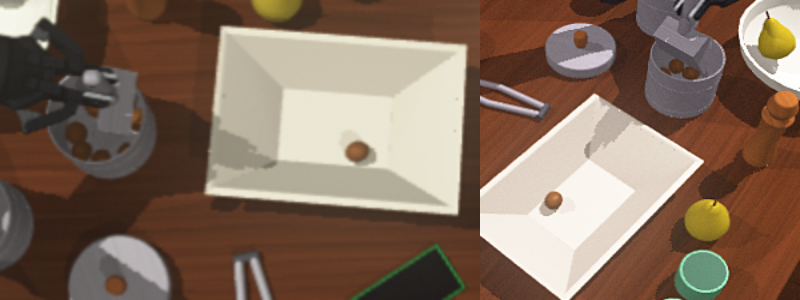

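The canister has received its load, and exactly one walnut remains in the bowl at bowl frame (-31,-30). Now the second pass.

Run:
```python
from h import *
y=1.464
plan([lipw([611,190,190],y,.9),lipb(-3,60,170,.7),lipb(-3,-106,110,.68),lipb(-3,-106,75,.68),lipb(-3,-102,42,.68)+(20,),lipb(-3,-75,13,.68)+(15,)],10,ang=.13)
```

```text
[[[35,0,3],[0,-0.1,0],10],[[35,0,-1],[0,-0.1,0],10],[[21,-4,35],[0,-0.03,0],10],[[22,-4,34],[0,-0.04,0],10],[[23,-4,34],[0,-0.03,0],10],[[25,-4,33],[0,-0.03,0],10],[[25,-3,32],[0,-0.03,0],10],[[26,-4,31],[0,-0.04,0],10]]
[[[22,0,39],[0,0,0],10],[[23,0,39],[0,-0.01,0],10],[[23,0,38],[0,0,0],10],[[23,0,39],[0,-0.01,0],10],[[-22,0,27],[0,0,0],10],[[-12,0,12],[0,0,0],10],[[-12,0,11],[0,0,0],10],[[-13,0,2],[0,0,0],10]]
[[[-13,0,2],[0,0,0],10],[[-13,-1,2],[0,0,0],10]]
end [ 589.2 -244.   125.7] [-0.632  0.701 -0.221 -0.248]
```

Emit:
send_rows([
  [[35, 0, 3], [0, -0.1, 0], 10],
  [[35, 0, -1], [0, -0.1, 0], 10],
  [[21, -4, 35], [0, -0.03, 0], 10],
  [[22, -4, 34], [0, -0.04, 0], 10],
  [[23, -4, 34], [0, -0.03, 0], 10],
  [[25, -4, 33], [0, -0.03, 0], 10],
  [[25, -3, 32], [0, -0.03, 0], 10],
  [[26, -4, 31], [0, -0.04, 0], 10],
])

```text
clock: 14.35
position: [602.3, -108.6, 285.3]
ee_rot: [-0.629, 0.698, -0.227, -0.254]
contact_force: [0.2, 0.2, -2.8]
gripper_width: 17.1
grasp_force: 59.2
```

Emit:
send_rows([
  [[22, 0, 39], [0, 0, 0], 10],
  [[23, 0, 39], [0, -0.01, 0], 10],
  [[23, 0, 38], [0, 0, 0], 10],
  [[23, 0, 39], [0, -0.01, 0], 10],
  [[0, 0, 0], [0, 0, 0], 10],
  [[0, 0, 0], [0, 0, 0], 10],
])

```text
clock: 14.95
position: [584.4, -276.3, 224.2]
ee_rot: [-0.631, 0.701, -0.221, -0.248]
contact_force: [0.4, -0.2, -1.4]
gripper_width: 17.4
grasp_force: 59.4
```

Run:
```python
from h import *
where()
im=get_image("top")[:,:,::-1].copy()
wal(im,(305,185,415,258),"top",24)
plan([lipb(-3,-106,75,.68),lipb(-3,-102,42,.68)+(20,),lipb(-3,-75,13,.68)+(15,)],10,ang=.13)
W=[lipb(-3,-72,9,.66),lipb(-3,-30,9,.44),lipb(-3,10,9,.10),lipb(-3,40,9,.06),lipb(-3,73,9,.04)]
plan([w+(14,) for w in W],10,start=lipb(-3,-73,11.5,.68))
```

```text
14.95 tcp [ 584.4 -276.3  224.2] lip w [ 592.6 -196.7  111.5] lip bowl [  -4.3 -107.7  111.5] yaw,pitch,roll [1.466 0.678 0.004] F [ 0.4 -0.2 -1.4] w 17.4 j [ 0.04  0.41 -0.39  0.8  -1.05 -0.65]
top [368.1 235.2] area 79 world [ 575. -117.] bowl [-31. -30.]
[[[-23,0,28],[0,0,0],10],[[-12,0,12],[0,0,0],10],[[-12,0,11],[0,0,0],10],[[-13,0,2],[0,0,0],10],[[-13,0,2],[0,0,0],10],[[-14,0,2],[0,0,0],10]]
end [ 588.5 -243.3  125.6] [-0.631  0.701 -0.222 -0.248]
[[[-2,0,4],[0,-0.02,0],10],[[-9,0,1],[0,-0.07,0],10],[[-9,0,2],[0,-0.08,0],10],[[-9,0,3],[0,-0.07,0],10],[[-8,0,7],[0,-0.09,0],10],[[-7,0,9],[0,-0.08,0],10],[[-7,0,8],[0,-0.09,0],10],[[-5,0,9],[0,-0.08,0],10]]
[[[-10,0,1],[0,-0.01,0],10],[[-9,0,1],[0,-0.02,0],10],[[-10,0,1],[0,-0.01,0],10],[[-11,0,0],[0,-0.01,0],10],[[-10,0,1],[0,0,0],10],[[-11,0,0],[0,-0.01,0],10]]
end [ 599.1 -147.8   51.8] [-0.668  0.744 -0.013 -0.015]
```

Emit:
send_rows([
  [[-23, 0, 28], [0, 0, 0], 10],
  [[-12, 0, 12], [0, 0, 0], 10],
  [[-12, 0, 11], [0, 0, 0], 10],
  [[-13, 0, 2], [0, 0, 0], 10],
  [[-13, 0, 2], [0, 0, 0], 10],
  [[-14, 0, 2], [0, 0, 0], 10],
  [[0, 0, 0], [0, 0, 0], 10],
])

```text
clock: 15.7
position: [589.6, -240.7, 124.1]
ee_rot: [-0.633, 0.699, -0.222, -0.248]
contact_force: [0.3, -0.7, -2.7]
gripper_width: 16.6
grasp_force: 59.4
```

Emit:
send_rows([
  [[-2, 0, 4], [0, -0.02, 0], 10],
  [[-9, 0, 1], [0, -0.07, 0], 10],
  [[-9, 0, 2], [0, -0.08, 0], 10],
  [[-9, 0, 3], [0, -0.07, 0], 10],
  [[-8, 0, 7], [0, -0.09, 0], 10],
  [[-7, 0, 9], [0, -0.08, 0], 10],
  [[-7, 0, 8], [0, -0.09, 0], 10],
  [[-5, 0, 9], [0, -0.08, 0], 10],
])

```text
clock: 16.5
position: [592.6, -208.2, 60.9]
ee_rot: [-0.669, 0.742, -0.031, -0.035]
contact_force: [-0.4, 0.1, -1.3]
gripper_width: 17.2
grasp_force: 59.4
```

Emit:
send_rows([
  [[-10, 0, 1], [0, -0.01, 0], 10],
  [[-9, 0, 1], [0, -0.02, 0], 10],
  [[-10, 0, 1], [0, -0.01, 0], 10],
  [[-11, 0, 0], [0, -0.01, 0], 10],
  [[-10, 0, 1], [0, 0, 0], 10],
  [[-11, 0, 0], [0, -0.01, 0], 10],
])

```text
clock: 17.1
position: [598.7, -147.1, 52.6]
ee_rot: [-0.67, 0.742, -0.012, -0.015]
contact_force: [1.6, -1.8, -0.1]
gripper_width: 16.9
grasp_force: 59.6
```

Run:
```python
from h import *
where()
sc=get_image("scene")[:,:,::-1].copy();im=get_image("top")[:,:,::-1].copy()
cv2.imwrite("pics/s9.png",sc);cv2.imwrite("pics/t9.png",im)
wal(sc,(280,240,375,330),"scene",24);wal(im,(305,185,415,258),"top",24)
W=[lipb(-3,78,13,.0),lipb(-3,95,28,-.18),lipb(-3,118,47,-.38),lipb(-3,135,62,-.5)]
plan([w+(14,) for w in W],10)
```

```text
17.1 tcp [ 598.7 -147.1   52.6] lip w [612.  -16.3  10.1] lip bowl [-4.2 73.7 10.1] yaw,pitch,roll [1.469 0.039 0.003] F [ 1.6 -1.8 -0.1] w 16.9 j [ 0.04  0.54 -0.25  0.05 -0.79 -0.18]
scene [343.9 267.3] area 135 world [634. -18.] bowl [18. 75.]
scene [364.1 317.6] area 545 world [732. -93.] bowl [123.  11.]
[[[-2,0,2],[0,-0.04,0.01],10],[[-6,0,5],[0,-0.09,0],10],[[-6,0,5],[0,-0.09,-0.01],10],[[-11,0,6],[0,-0.1,0],10],[[-9,-1,7],[0,-0.1,0],10],[[-9,0,4],[0,-0.06,0],10],[[-9,0,5],[0,-0.06,0],10]]
end [605.6 -89.7  31.6] [-0.649  0.719  0.167  0.184]
```

Emit:
send_rows([
  [[-2, 0, 2], [0, -0.04, 0.01], 10],
  [[-6, 0, 5], [0, -0.09, 0], 10],
  [[-6, 0, 5], [0, -0.09, -0.01], 10],
  [[-11, 0, 6], [0, -0.1, 0], 10],
  [[-9, -1, 7], [0, -0.1, 0], 10],
  [[-9, 0, 4], [0, -0.06, 0], 10],
  [[-9, 0, 5], [0, -0.06, 0], 10],
  [[0, 0, 0], [0, 0, 0], 10],
])

```text
clock: 18.0
position: [604.1, -92.0, 29.7]
ee_rot: [-0.648, 0.72, 0.168, 0.183]
contact_force: [-0.2, -1.1, -2.0]
gripper_width: 17.0
grasp_force: 59.3
```

Emit:
send_rows([
  [[-8, 0, -16], [0, 0, 0], 10],
  [[-7, 0, -16], [0, 0, 0], 10],
  [[-9, 0, -22], [0, 0, 0], 10],
  [[-9, 0, -23], [0, 0, 0], 10],
  [[-9, 0, -22], [0, 0, 0], 10],
  [[-8, 0, -22], [0, 0, 0], 10],
  [[0, 0, 0], [0, 0, 0], 10],
])

```text
clock: 18.7
position: [606.1, -106.8, 168.0]
ee_rot: [-0.65, 0.719, 0.162, 0.186]
contact_force: [-0.4, -0.7, -1.6]
gripper_width: 16.9
grasp_force: 59.6
```

Run:
```python
from h import *
where()
im=get_image("top")[:,:,::-1].copy();sc=get_image("scene")[:,:,::-1].copy()
cv2.imwrite("pics/t10.png",im);cv2.imwrite("pics/s10.png",sc)
for n in("canW","canS","lid"):print(match(im,n))
wal(im,(305,185,415,258),"top",24);wal(sc,(260,215,385,340),"scene",24)
y=1.464
plan([lipw([612,100,205],y,-.4)+(35,),lipw([612,190,160],y,-.2)+(30,)],10)
```

```text
18.7 tcp [ 606.1 -106.8  168. ] lip w [619.5  27.3 198.6] lip bowl [ -1.3 117.9 198.6] yaw,pitch,roll [ 1.473 -0.498 -0.01 ] F [-0.4 -0.7 -1.6] w 16.9 j [-0.18  0.48  0.1  -0.52 -1.27  0.26]
('canW', 0.84, (0, 0))
('canS', 0.98, (0, 0))
('lid', 0.91, (0, 0))
top [341.2 201.7] area 109 world [669. -47.] bowl [56. 49.]
scene [293.8 219.8] area 155 world [470.  21.] bowl [-150.   96.]
scene [377.7 224.7] area 238 world [638. 120.] bowl [  7. 212.]
scene [338.  235.5] area 177 world [578.  44.] bowl [-44. 130.]
scene [367.8 320.5] area 1408 world [741. -94.] bowl [133.  10.]
scene [261.6 337.6] area 17 world [ 586. -246.] bowl [  -6. -157.]
[[[-24,5,4],[0,0.03,0],10],[[-24,4,3],[0,0.04,0],10],[[-24,5,2],[0,0.03,0],10],[[-19,2,13],[0,0.05,0],10],[[-19,2,11],[0,0.05,0],10],[[-20,3,11],[0,0.05,0],10],[[-20,2,10],[0,0.05,0],10]]
end [597.2  52.7 170.2] [-0.666  0.739  0.067  0.075]
```

Emit:
send_rows([
  [[-24, 5, 4], [0, 0.03, 0], 10],
  [[-24, 4, 3], [0, 0.04, 0], 10],
  [[-24, 5, 2], [0, 0.03, 0], 10],
  [[-19, 2, 13], [0, 0.05, 0], 10],
  [[-19, 2, 11], [0, 0.05, 0], 10],
  [[-20, 3, 11], [0, 0.05, 0], 10],
  [[-20, 2, 10], [0, 0.05, 0], 10],
  [[0, 0, 0], [0, 0, 0], 10],
])

```text
clock: 19.6
position: [595.2, 56.0, 166.3]
ee_rot: [-0.668, 0.737, 0.07, 0.072]
contact_force: [-0.7, -0.2, -2.6]
gripper_width: 16.8
grasp_force: 59.3
```

Run:
```python
from h import *
where()
im=get_image("top")[:,:,::-1].copy();sc=get_image("scene")[:,:,::-1].copy()
cv2.imwrite("pics/t11.png",im);cv2.imwrite("pics/s11.png",sc)
wal(im,(305,185,415,258),"top",24);wal(sc,(345,120,445,210),"scene",160)
```

```text
19.6 tcp [595.2  56.  166.3] lip w [608.5 193.1 156. ] lip bowl [-29.9 281.6 156. ] yaw,pitch,roll [ 1.472 -0.2    0.007] F [-0.7 -0.2 -2.6] w 16.8 j [ 0.26  0.39 -0.09 -0.22 -1.04 -0.25]
scene [426.1 162.8] area 2220 world [677. 232.] bowl [ 34. 328.]
scene [378.8 180.3] area 126 world [617. 131.] bowl [-14. 221.]
scene [400.7 182.1] area 42 world [657. 153.] bowl [ 23. 247.]
scene [356. 206.] area 152 world [613.  48.] bowl [-10. 137.]
```

The bowl is empty and the walnut is in the scoop, so I'll pour.

Emit:
send_rows([
  [[-5, 0, -3], [0, 0.1, 0], 10],
  [[-5, 0, -6], [0, 0.1, 0], 10],
  [[-4, 0, -6], [0, 0.1, 0], 10],
  [[-4, 0, -7], [0, 0.1, 0], 10],
  [[-8, 0, -11], [0, 0.1, 0], 10],
  [[-7, 0, -12], [0, 0.1, 0], 10],
  [[-6, 0, -12], [0, 0.1, 0], 10],
  [[-4, 0, -13], [0, 0.1, 0], 10],
])

```text
clock: 20.5
position: [603.4, 108.8, 228.6]
ee_rot: [-0.639, 0.71, -0.197, -0.221]
contact_force: [0.9, -0.3, -2.0]
gripper_width: 17.1
grasp_force: 59.4
```

Emit:
send_rows([
  [[-6, 0, -11], [0, 0.08, 0], 10],
  [[-6, 0, -11], [0, 0.09, 0], 10],
  [[-4, 0, -11], [0, 0.08, 0], 10],
  [[-4, 0, -11], [0, 0.08, 0], 10],
  [[-2, 0, -11], [0, 0.09, 0], 10],
  [[-2, 1, -11], [0, 0.08, 0], 10],
  [[0, 0, 0], [0, 0, 0], 10],
  [[0, 0, 0], [0, 0, 0], 10],
])

```text
clock: 21.3
position: [609.3, 173.0, 256.1]
ee_rot: [-0.572, 0.633, -0.348, -0.389]
contact_force: [0.0, -0.4, -1.3]
gripper_width: 17.2
grasp_force: 59.5
```

Emit:
send_rows([
  [[35, 0, 3], [0, -0.1, 0], 10],
  [[35, 0, -1], [0, -0.1, 0], 10],
  [[21, -4, 35], [0, -0.03, 0], 10],
  [[22, -4, 34], [0, -0.04, 0], 10],
  [[23, -4, 34], [0, -0.03, 0], 10],
  [[25, -4, 33], [0, -0.03, 0], 10],
  [[25, -3, 32], [0, -0.03, 0], 10],
  [[26, -4, 31], [0, -0.04, 0], 10],
])

```text
clock: 22.1
position: [602.0, -109.4, 285.1]
ee_rot: [-0.629, 0.699, -0.228, -0.253]
contact_force: [0.9, -1.2, -2.2]
gripper_width: 16.8
grasp_force: 59.4
```

Emit:
send_rows([
  [[22, 0, 39], [0, 0, 0], 10],
  [[23, 0, 39], [0, -0.01, 0], 10],
  [[23, 0, 38], [0, 0, 0], 10],
  [[23, 0, 39], [0, -0.01, 0], 10],
  [[0, 0, 0], [0, 0, 0], 10],
  [[0, 0, 0], [0, 0, 0], 10],
])

```text
clock: 22.7
position: [584.0, -277.0, 224.0]
ee_rot: [-0.63, 0.702, -0.222, -0.248]
contact_force: [0.8, -0.4, -0.9]
gripper_width: 16.8
grasp_force: 59.5
```

Run:
```python
from h import *
where()
im=get_image("top")[:,:,::-1].copy()
for n in("canW","canS","lid"):print(match(im,n))
cv2.imwrite("pics/t12.png",cv2.resize(im[160:350,130:430],(780,494),interpolation=cv2.INTER_CUBIC))
# slate: place scoop flat at slate, yaw .24
y=.24
print(lipw([580,-400,10],y,0)[0])
plan([lipw([585,-390,170],y,.0)+(40,),lipw([580,-406,60],y,0)+(40,),lipw([579,-406,20],y,0)+(20,),lipw([579,-406,12],y,0)+(8,)],10)
```

```text
22.7 tcp [ 584. -277.  224.] lip w [ 592.5 -197.4  111.4] lip bowl [  -4.3 -108.3  111.4] yaw,pitch,roll [1.464e+00 6.780e-01 1.000e-03] F [ 0.8 -0.4 -0.9] w 16.8 j [ 0.03  0.41 -0.39  0.8  -1.05 -0.65]
('canW', 0.84, (0, 0))
('canS', 0.98, (0, 0))
('lid', 0.99, (0, 0))
[ 450.81204934 -431.61444931   47.5       ]
[[[11,11,11],[-0.04,-0.06,0.12],10],[[14,10,11],[-0.04,-0.06,0.12],10],[[14,7,11],[-0.04,-0.06,0.11],10],[[17,5,9],[-0.05,-0.05,0.12],10],[[17,3,10],[-0.04,-0.06,0.12],10],[[17,0,8],[-0.04,-0.06,0.12],10],[[19,-2,7],[-0.04,-0.06,0.11],10],[[18,-4,6],[-0.04,-0.06,0.12],10]]
[[[17,-7,4],[-0.04,-0.06,0.12],10],[[17,-9,3],[-0.05,-0.06,0.12],10],[[3,-5,37],[0,0,0],10],[[3,-5,36],[0,0,0],10],[[3,-5,37],[0,0,0],10],[[0,0,13],[0,0,0],10],[[1,0,14],[0,0,0],10],[[0,0,13],[0,0,0],10]]
[[[0,0,8],[0,0,0],10]]
end [ 450.  -437.5   49.5] [-0.118  0.993  0.002  0.001]
```

View pics/t12.png

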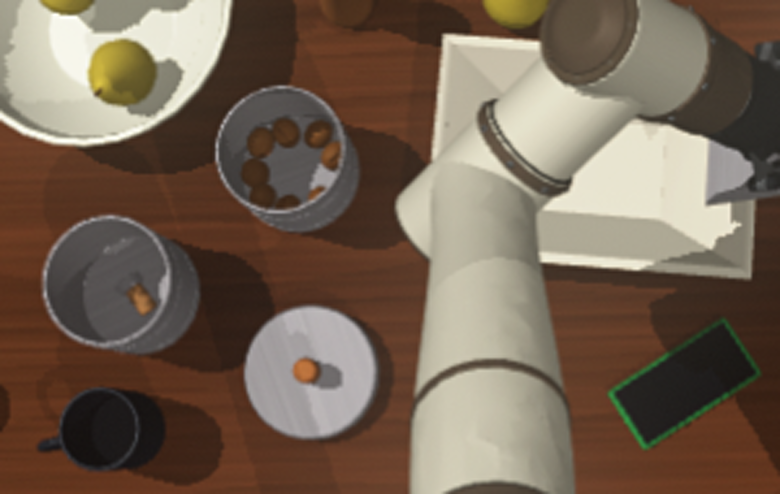

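All 8 walnuts (7 plus the old one) are in the right-hand canister and nothing has been displaced. Next I'll return the scoop to the slate.

Emit:
send_rows([
  [[11, 11, 11], [-0.04, -0.06, 0.12], 10],
  [[14, 10, 11], [-0.04, -0.06, 0.12], 10],
  [[14, 7, 11], [-0.04, -0.06, 0.11], 10],
  [[17, 5, 9], [-0.05, -0.05, 0.12], 10],
  [[17, 3, 10], [-0.04, -0.06, 0.12], 10],
  [[17, 0, 8], [-0.04, -0.06, 0.12], 10],
  [[19, -2, 7], [-0.04, -0.06, 0.11], 10],
  [[18, -4, 6], [-0.04, -0.06, 0.12], 10],
])

```text
clock: 23.55
position: [482.6, -390.9, 210.9]
ee_rot: [-0.235, 0.969, -0.049, -0.053]
contact_force: [1.5, -0.1, -2.2]
gripper_width: 17.0
grasp_force: 59.6
```

Emit:
send_rows([
  [[17, -7, 4], [-0.04, -0.06, 0.12], 10],
  [[17, -9, 3], [-0.05, -0.06, 0.12], 10],
  [[3, -5, 37], [0, 0, 0], 10],
  [[3, -5, 36], [0, 0, 0], 10],
  [[0, 0, 0], [0, 0, 0], 10],
  [[0, 0, 0], [0, 0, 0], 10],
])

```text
clock: 24.15
position: [454.1, -430.9, 134.7]
ee_rot: [-0.12, 0.993, 0.002, -0.001]
contact_force: [0.4, 0.3, -1.6]
gripper_width: 17.2
grasp_force: 59.4
```

Run:
```python
from h import *
get_image("top");where()
y=.24
plan([lipw([579,-406,20],y,0)+(25,),lipw([579,-406,12],y,0)+(8,)],10)
```

```text
24.2 tcp [ 455.  -431.3  136. ] lip w [ 584.2 -399.7   98.6] lip bowl [   9.  -310.4   98.6] yaw,pitch,roll [ 0.24  -0.001  0.001] F [ 0.  -0.3 -1.1] w 17.2 j [-0.5   0.47 -0.11 -0.   -0.99 -0.83]
[[[2,-1,20],[0,0,0],10],[[1,-1,19],[0,0,0],10],[[2,-2,20],[0,0,0],10],[[2,-1,19],[0,0,0],10],[[0,0,4],[0,0,0],10],[[0,0,4],[0,0,0],10]]
end [ 449.4 -437.7   50. ] [-0.12   0.993  0.001  0.   ]
```

Emit:
send_rows([
  [[2, -1, 20], [0, 0, 0], 10],
  [[1, -1, 19], [0, 0, 0], 10],
  [[2, -2, 20], [0, 0, 0], 10],
  [[2, -1, 19], [0, 0, 0], 10],
  [[0, 0, 4], [0, 0, 0], 10],
  [[0, 0, 4], [0, 0, 0], 10],
  [[0, 0, 0], [0, 0, 0], 10],
])

```text
clock: 24.9
position: [448.8, -437.5, 49.1]
ee_rot: [-0.119, 0.993, 0.001, 0.0]
contact_force: [1.0, 0.3, -1.4]
gripper_width: 17.3
grasp_force: 59.4
```

Emit:
send_rows([
  [[0, 0, 2], [0, 0, 0], 10],
  [[0, 0, 1], [0, 0, 0], 10],
  [[0, 0, 0], [0, 0, 0], 10],
  [[0, 0, 0], [0, 0, 0], 10],
])

```text
clock: 25.3
position: [448.5, -437.9, 46.9]
ee_rot: [-0.119, 0.993, 0.001, 0.001]
contact_force: [-1.6, 1.4, 5.7]
gripper_width: 17.0
grasp_force: 60.4
```

Emit:
send_rows([
  [[0, 0, 0], [0, 0, 0], 25],
  [[0, 0, 0], [0, 0, 0], 40],
  [[0, 0, 0], [0, 0, 0], 60],
  [[0, 0, 0], [0, 0, 0], 70],
  [[0, 0, 0], [0, 0, 0], 70],
  [[0, 0, 0], [0, 0, 0], 70],
  [[0, 0, -20], [0, 0, 0], 70],
  [[0, 0, -40], [0, 0, 0], 70],
])

```text
clock: 26.1
position: [445.5, -436.0, 101.6]
ee_rot: [-0.118, 0.993, 0.005, -0.004]
contact_force: [0.3, -0.7, 1.0]
gripper_width: 70.3
grasp_force: 0.0
```

Emit:
send_rows([
  [[0, 0, -45], [0, 0, 0], 70],
  [[0, 0, -45], [0, 0, 0], 70],
  [[0, 0, -40], [0, 0, 0], 70],
  [[0, 0, 0], [0, 0, 0], 70],
])

```text
clock: 26.5
position: [450.3, -440.3, 242.3]
ee_rot: [-0.119, 0.993, -0.003, 0.004]
contact_force: [0.5, -0.1, 0.6]
gripper_width: 70.0
grasp_force: 0.0
```

Run:
```python
from h import *
w=get_image("wrist")[:,:,::-1];where()
cv2.imwrite("pics/w13.png",w)
# lid: tool yaw keep j6 mild
s=monitor.read_state();y0=np.arctan2(*Rn.from_quat(s["ee_rot"]).as_matrix()[[1,0],0])
print(y0)
plan([([560,-60,250],down(-2.3)),([400,160,220],down(-1.5))],70)
```

```text
26.55 tcp [ 449.1 -439.   238.6] lip w [ 578.5 -407.6  201.7] lip bowl [   4.2 -318.9  201.7] yaw,pitch,roll [ 0.238 -0.005 -0.001] F [-0.2  0.7 -2. ] w 69.8 j [-0.52  0.38  0.03 -0.   -1.21 -0.81]
-2.9034348366062517
[[[-22,38,-1],[0,0,-0.07],70],[[-24,36,-1],[0,0,-0.06],70],[[-27,35,-2],[0,0,-0.07],70],[[-29,33,-1],[0,0,-0.07],70],[[-31,31,-1],[0,0,-0.07],70],[[-34,28,-1],[0,0,-0.06],70],[[-35,27,-2],[0,0,-0.07],70],[[-36,24,-1],[0,0,-0.07],70]]
[[[-39,21,-1],[0,0,-0.06],70],[[-8,38,4],[0,0,-0.11],70],[[-12,37,4],[0,0,-0.12],70],[[-17,35,4],[0,0,-0.11],70],[[-20,33,5],[0,0,-0.12],70],[[-24,31,4],[0,0,-0.11],70],[[-27,28,4],[0,0,-0.12],70],[[-31,24,4],[0,0,-0.11],70]]
end [399.8 160.2 220.2] [-0.731  0.683 -0.002  0.002]
```

Emit:
send_rows([
  [[-22, 38, -1], [0, 0, -0.07], 70],
  [[-24, 36, -1], [0, 0, -0.06], 70],
  [[-27, 35, -2], [0, 0, -0.07], 70],
  [[-29, 33, -1], [0, 0, -0.07], 70],
  [[-31, 31, -1], [0, 0, -0.07], 70],
  [[-34, 28, -1], [0, 0, -0.06], 70],
  [[-35, 27, -2], [0, 0, -0.07], 70],
  [[-36, 24, -1], [0, 0, -0.07], 70],
])

```text
clock: 27.35
position: [545.6, -99.6, 244.5]
ee_rot: [-0.381, 0.925, 0.003, -0.001]
contact_force: [0.3, 0.1, -0.6]
gripper_width: 70.2
grasp_force: 0.0
```

Run:
```python
from h import *
im=get_image("top")[:,:,::-1].copy();cv2.imwrite("pics/t13.png",im)
for n in("canW","canS","lid","scoop"):print(match(im,n))
```

```text
('canW', 0.24, (0, 0))
('canS', 0.97, (0, 0))
('lid', 0.59, (-1, 0))
('scoop', 0.91, (0, 1))
```

Emit:
send_rows([
  [[-39, 21, -1], [0, 0, -0.06], 70],
  [[-8, 38, 4], [0, 0, -0.11], 70],
  [[-12, 37, 4], [0, 0, -0.12], 70],
  [[-17, 35, 4], [0, 0, -0.11], 70],
  [[-20, 33, 5], [0, 0, -0.12], 70],
  [[-24, 31, 4], [0, 0, -0.11], 70],
  [[-27, 28, 4], [0, 0, -0.12], 70],
  [[-31, 24, 4], [0, 0, -0.11], 70],
])

```text
clock: 28.2
position: [396.7, 161.6, 217.8]
ee_rot: [0.732, -0.681, -0.002, 0.0]
contact_force: [0.6, 0.3, -0.3]
gripper_width: 70.0
grasp_force: 0.0
```

Run:
```python
from h import *
get_image("top");where()
im=get_image("wrist")[:,:,::-1].copy();c=camera_info("wrist");cv2.imwrite("pics/w14.png",im)
h=cv2.cvtColor(im,cv2.COLOR_BGR2HSV);u0=w2px("w",[[399,204,62]],c)[0];print("expect knob",u0)
x,y=int(u0[0]),int(u0[1]);x0,y0=max(0,x-60),max(0,y-60);a=h[y0:y+60,x0:x+60]
m=((a[...,0]<20)&(a[...,1]>120)&(a[...,2]>110)).astype(np.uint8)
n,_,st,ce=cv2.connectedComponentsWithStats(m)
for i in range(1,n):
    if st[i,4]>80:print(ce[i]+[x0,y0],st[i],px2w("w",ce[i]+[x0,y0],60,c))
```

```text
28.25 tcp [394.5 164.3 217.3] lip w [383.9 297.1 180.4] lip bowl [-264.4  361.1  180.4] yaw,pitch,roll [ 1.649 -0.004  0.005] F [-2.   1.8 -0.8] w 70.1 j [ 0.77  0.06 -0.46 -0.01 -1.05 -0.69]
expect knob [307.28516823 271.78539115]
[305.38450502 267.92109039] [ 45  41  27  32 697] [400.81067281 201.41223541  60.        ]
[344.49635922 321.7026699 ] [ 48  87  72  33 824] [363.40721553 248.72635263  60.        ]
```

Run:
```python
from h import *
plan([([400,203,110],down(-1.5)),([400,203,34],down(-1.5),30)],70)
```

```text
[[[-13,-3,36],[0,0,0],70],[[-13,-2,36],[0,0,0],70],[[-13,-3,36],[0,0,0],70],[[0,0,25],[0,0,0],70],[[0,0,26],[0,0,0],70],[[0,0,25],[0,0,0],70]]
end [400.  203.   33.8] [ 0.733 -0.68  -0.003  0.   ]
```

Emit:
send_rows([
  [[-13, -3, 36], [0, 0, 0], 70],
  [[-13, -2, 36], [0, 0, 0], 70],
  [[-13, -3, 36], [0, 0, 0], 70],
  [[0, 0, 25], [0, 0, 0], 70],
  [[0, 0, 26], [0, 0, 0], 70],
  [[0, 0, 23], [0, 0, 0], 70],
  [[0, 0, 0], [0, 0, 0], 70],
  [[0, 0, 0], [0, 0, 0], 70],
])

```text
clock: 29.1
position: [403.6, 200.8, 37.0]
ee_rot: [0.73, -0.683, -0.002, 0.0]
contact_force: [0.1, 1.0, -0.1]
gripper_width: 69.9
grasp_force: 0.0
```

Run:
```python
from h import *
where()
im=get_image("wrist")[:,:,::-1].copy();c=camera_info("wrist");cv2.imwrite("pics/w15.png",im)
```

```text
29.1 tcp [403.6 200.8  37. ] lip w [ 3.947e+02  3.336e+02 -2.000e-01] lip bowl [-2.575e+02  3.985e+02 -2.000e-01] yaw,pitch,roll [ 1.637 -0.003  0.003] F [ 0.1  1.  -0.1] w 69.9 j [ 0.82  0.35 -0.65 -0.01 -0.57 -0.75]
```

Emit:
send_rows([
  [[0, 0, 0], [0, 0, 0], 45],
  [[0, 0, 0], [0, 0, 0], 35],
  [[0, 0, 0], [0, 0, 0], 15],
  [[0, 0, 0], [0, 0, 0], 15],
  [[0, 0, 0], [0, 0, 0], 15],
  [[0, 0, 0], [0, 0, 0], 15],
  [[0, 0, 0], [0, 0, 0], 15],
  [[0, 0, 0], [0, 0, 0], 15],
])

```text
clock: 29.95
position: [403.5, 201.4, 38.3]
ee_rot: [0.731, -0.683, -0.002, -0.001]
contact_force: [-1.7, 0.0, 5.9]
gripper_width: 24.2
grasp_force: 58.5
```

Run:
```python
from h import *
where()
```

```text
29.95 tcp [403.5 201.4  38.3] lip w [394.5 334.2   1.4] lip bowl [-257.8  399.2    1.4] yaw,pitch,roll [ 1.638e+00 -4.000e-03  1.000e-03] F [-1.7  0.   5.9] w 24.2 j [ 0.82  0.35 -0.65 -0.01 -0.57 -0.75]
```

Run:
```python
from h import *
plan([([403.5,201.4,70],down(-1.5),20),([403.5,201.4,195],down(-1.5),40),([610.7,217,195],down(-1.5),35)],15)
```

```text
[[[0,0,-16],[0,0,0],15],[[0,0,-16],[0,0,0],15],[[0,0,-31],[0,0,0],15],[[0,0,-31],[0,0,0],15],[[-1,0,-32],[0,0,0],15],[[0,0,-31],[0,0,0],15],[[0,-35,0],[0,0,0],15],[[0,-34,0],[0,0,0],15]]
[[[-1,-35,0],[0,0,0],15],[[0,-34,0],[0,0,0],15],[[0,-35,0],[0,0,0],15],[[0,-35,0],[0,0,0],15]]
end [611.1 216.7 195. ] [ 0.731 -0.683 -0.002 -0.001]
```

Emit:
send_rows([
  [[0, 0, -16], [0, 0, 0], 15],
  [[0, 0, -16], [0, 0, 0], 15],
  [[0, 0, -31], [0, 0, 0], 15],
  [[0, 0, -31], [0, 0, 0], 15],
  [[-1, 0, -32], [0, 0, 0], 15],
  [[0, 0, -31], [0, 0, 0], 15],
  [[0, -35, 0], [0, 0, 0], 15],
  [[0, -34, 0], [0, 0, 0], 15],
])

```text
clock: 30.75
position: [473.2, 206.7, 196.1]
ee_rot: [0.731, -0.683, -0.002, -0.003]
contact_force: [0.4, 0.3, -1.3]
gripper_width: 24.4
grasp_force: 59.5
```

Emit:
send_rows([
  [[-1, -35, 0], [0, 0, 0], 15],
  [[0, -34, 0], [0, 0, 0], 15],
  [[0, -35, 0], [0, 0, 0], 15],
  [[0, -35, 0], [0, 0, 0], 15],
  [[0, 0, 0], [0, 0, 0], 15],
  [[0, 0, 0], [0, 0, 0], 15],
])

```text
clock: 31.35
position: [610.8, 216.2, 192.4]
ee_rot: [0.73, -0.683, -0.003, 0.0]
contact_force: [-0.3, -0.6, -2.4]
gripper_width: 24.2
grasp_force: 59.5
```

Run:
```python
from h import *
get_image("top");where()
sc=get_image("scene")[:,:,::-1].copy();cv2.imwrite("pics/s16.png",sc)
s=monitor.read_state();p=s["position"]
c=camera_info("scene")
t=np.linspace(0,2*np.pi,60)
def circ(x,y,z,r):return np.c_[x+r*np.cos(t),y+r*np.sin(t),0*t+z]
k=4;x0,y0,x1,y1=330,95,480,235
im=cv2.resize(sc[y0:y1,x0:x1],None,fx=k,fy=k,interpolation=cv2.INTER_CUBIC)
def draw(P,col):
    q=((w2px("s",P,c)-[x0-.5,y0-.5])*k).round().astype(int)
    for a in q[::1]:cv2.circle(im,tuple(int(v) for v in a),1,col,-1)
draw(circ(610.7,218,120,64),(0,255,0));draw(circ(610.7,218,0,64),(0,255,0))
lz=p[2]-38
draw(circ(p[0],p[1]+1,lz,68.5),(0,0,255));draw(circ(p[0],p[1]+1,lz+26,68.5),(0,0,255))
cv2.imwrite("pics/s16b.png",im);print(im.shape)
```

```text
31.4 tcp [610.3 216.3 193. ] lip w [601.2 349.1 156. ] lip bowl [-53.8 435.9 156. ] yaw,pitch,roll [ 1.637 -0.004  0.004] F [-0.1  0.2 -2.3] w 24.1 j [ 0.59  0.45  0.02 -0.01 -1.14 -0.52]
(560, 600, 3)
```

View pics/s16b.png

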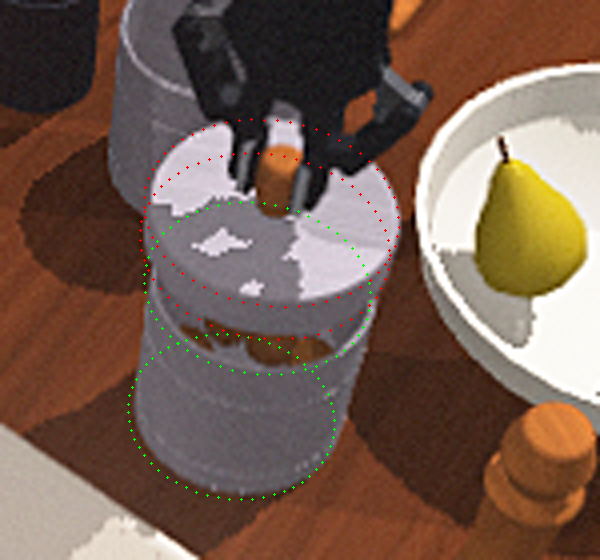

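The overlay shows the lid and canister both offset by about the same 6–8 px (calibration bias), so they are aligned to within about 1 mm. I'll lower while watching the force.

Emit:
send_rows([
  [[0, 0, 15], [0, 0, 0], 15],
  [[0, 0, 10], [0, 0, 0], 15],
  [[0, 0, 5], [0, 0, 0], 15],
  [[0, 0, 3], [0, 0, 0], 15],
  [[0, 0, 0], [0, 0, 0], 15],
])

```text
clock: 31.95
position: [610.9, 216.8, 160.8]
ee_rot: [0.731, -0.683, -0.002, -0.001]
contact_force: [0.3, 0.8, -2.7]
gripper_width: 23.8
grasp_force: 59.6
```

Emit:
send_rows([
  [[0, 0, 2], [0, 0, 0], 15],
  [[0, 0, 2], [0, 0, 0], 15],
  [[0, 0, 2], [0, 0, 0], 15],
  [[0, 0, 0], [0, 0, 0], 15],
])

```text
clock: 32.35
position: [611.0, 216.7, 154.6]
ee_rot: [0.73, -0.683, -0.002, -0.001]
contact_force: [-0.7, 0.5, -2.9]
gripper_width: 23.8
grasp_force: 59.6
```

Emit:
send_rows([
  [[0, 0, 2], [0, 0, 0], 15],
  [[0, 0, 2], [0, 0, 0], 15],
  [[0, 0, 2], [0, 0, 0], 15],
  [[0, 0, 0], [0, 0, 0], 15],
])

```text
clock: 32.75
position: [610.9, 216.7, 148.5]
ee_rot: [0.73, -0.683, -0.002, -0.0]
contact_force: [-0.1, -0.0, -1.7]
gripper_width: 23.8
grasp_force: 59.6
```

Emit:
send_rows([
  [[0, 0, 2], [0, 0, 0], 15],
  [[0, 0, 2], [0, 0, 0], 15],
  [[0, 0, 2], [0, 0, 0], 15],
  [[0, 0, 0], [0, 0, 0], 15],
])

```text
clock: 33.15
position: [610.9, 216.8, 142.5]
ee_rot: [0.73, -0.683, -0.002, -0.0]
contact_force: [0.7, 0.1, -2.2]
gripper_width: 24.1
grasp_force: 59.6
```

Emit:
send_rows([
  [[0, 0, 2], [0, 0, 0], 15],
  [[0, 0, 2], [0, 0, 0], 15],
  [[0, 0, 2], [0, 0, 0], 15],
  [[0, 0, 0], [0, 0, 0], 15],
])

```text
clock: 33.55
position: [611.0, 216.8, 136.6]
ee_rot: [0.73, -0.683, -0.002, -0.001]
contact_force: [0.5, 0.6, -2.8]
gripper_width: 24.1
grasp_force: 59.7
```

Emit:
send_rows([
  [[0, 0, 2], [0, 0, 0], 15],
  [[0, 0, 2], [0, 0, 0], 15],
  [[0, 0, 2], [0, 0, 0], 15],
  [[0, 0, 0], [0, 0, 0], 15],
])

```text
clock: 33.95
position: [611.3, 216.9, 136.3]
ee_rot: [0.731, -0.682, -0.001, -0.002]
contact_force: [-6.8, -1.7, 17.4]
gripper_width: 24.3
grasp_force: 61.5
```

Emit:
send_rows([
  [[0, 0, 2], [0, 0, 0], 15],
  [[0, 0, 2], [0, 0, 0], 15],
  [[0, 0, 0], [0, 0, 0], 15],
])

```text
clock: 34.25
position: [611.5, 217.0, 136.2]
ee_rot: [0.731, -0.682, -0.0, -0.002]
contact_force: [-14.6, -2.5, 30.0]
gripper_width: 24.2
grasp_force: 63.0
```

Emit:
send_rows([
  [[0, 0, -4], [0, 0, 0], 15],
  [[0, 0, -4], [0, 0, 0], 15],
  [[0, 0, 0], [0, 0, 0], 15],
])

```text
clock: 34.55
position: [611.7, 217.2, 136.4]
ee_rot: [0.731, -0.683, -0.002, -0.002]
contact_force: [-3.0, 1.7, 6.1]
gripper_width: 23.9
grasp_force: 60.5
```

Emit:
send_rows([
  [[0, 0, 0], [0, 0, 0], 30],
  [[0, 0, 0], [0, 0, 0], 40],
  [[0, 0, 0], [0, 0, 0], 55],
  [[0, 0, 0], [0, 0, 0], 70],
  [[0, 0, 0], [0, 0, 0], 70],
  [[0, 0, 0], [0, 0, 0], 70],
  [[0, 0, -15], [0, 0, 0], 70],
  [[0, 0, -30], [0, 0, 0], 70],
])

```text
clock: 35.35
position: [609.6, 216.0, 177.5]
ee_rot: [0.73, -0.683, -0.003, 0.002]
contact_force: [-0.1, 1.0, -0.4]
gripper_width: 70.1
grasp_force: 0.0
```

Emit:
send_rows([
  [[0, 0, -40], [0, 0, 0], 70],
  [[0, 0, -40], [0, 0, 0], 70],
  [[0, 30, 0], [0, 0, 0], 70],
  [[0, 45, 0], [0, 0, 0], 70],
  [[0, 45, 0], [0, 0, 0], 70],
  [[0, 45, 0], [0, 0, 0], 70],
  [[0, 35, 0], [0, 0, 0], 70],
  [[0, 0, 0], [0, 0, 0], 70],
])

```text
clock: 36.15
position: [408.4, 201.9, 261.1]
ee_rot: [0.731, -0.682, -0.002, -0.001]
contact_force: [0.5, 1.0, 0.1]
gripper_width: 69.9
grasp_force: 0.0
```

Run:
```python
from h import *
im=get_image("top")[:,:,::-1].copy();sc=get_image("scene")[:,:,::-1].copy();where()
cv2.imwrite("pics/t20.png",im);cv2.imwrite("pics/s20.png",sc)
for n in("canS","scoop"):print(match(im,n))
h=cv2.cvtColor(sc,cv2.COLOR_BGR2HSV);c=camera_info("scene");u=w2px("s",[[611,217,98+56]],c)[0];print("expect knob mid px",u)
x0,y0=int(u[0])-40,int(u[1])-40;a=h[y0:y0+80,x0:x0+80]
m=((a[...,0]<18)&(a[...,1]>130)&(a[...,2]>110)).astype(np.uint8);n,_,st,ce=cv2.connectedComponentsWithStats(m)
for i in range(1,n):
    if st[i,4]>20:print((ce[i]+[x0,y0]).round(1),st[i])
# lid disc top by brightness in both views
for nm,I in(("scene",sc),("top",im)):
    cc=camera_info(nm);v=w2px(nm,[[611,217,124]],cc)[0].astype(int);H=cv2.cvtColor(I,cv2.COLOR_BGR2HSV)
    b=H[v[1]-45:v[1]+45,v[0]-45:v[0]+45];m=((b[...,1]<45)&(b[...,2]>125)).astype(np.uint8)
    cn,_=cv2.findContours(m,0,1);k=max(cn,key=cv2.contourArea);e=cv2.fitEllipse(cv2.convexHull(k));print(nm,"disc",np.add(e[0],v-45).round(1),np.round(e[1:][0],1),"expected",w2px(nm,[[611,217,124]],cc)[0].round(1))
```

```text
36.25 tcp [411.6 203.2 261.1] lip w [402.5 336.1 224.4] lip bowl [-250.   401.8  224.4] yaw,pitch,roll [ 1.639 -0.005 -0.   ] F [ 0.8 -0.1  0.2] w 69.8 j [ 0.81  0.07 -0.33 -0.   -1.17 -0.74]
('canS', 0.23, (0, 0))
('scoop', 0.98, (0, 2))
expect knob mid px [395.78465036 155.83605622]
[419.7 123.3] [ 51   0  29  28 412]
[428.7 148. ] [68 28 11 12 46]
[396.6 154.9] [37 35 11 14 95]
[359.3 178.8] [  0  53  11  23 192]
scene disc [395.5 164.5] [44.4 59.9] expected [393.9 164.9]
top disc [236.3 217.3] [50.7 52.4] expected [238.3 217.3]
```

```bash
python3 -c "
from bench import job_done;print(job_done())"
```

```text
the job is handed in; nothing more can be done
None
```

I handed the job in at about 36 s: all 7 bowl walnuts went by scoop into the canister with the old walnut, the scoop is back on the slate, and the lid is pressed home; no judged result came back.

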